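Load the chocolate warmer and draw a dose

ROBOT

A 7-joint arm with a two-finger parallel gripper is mounted at the origin on the work surface. World frame = base frame: x ahead of the robot, y to its left, z up, the work surface at z = 0. Lengths are in m, angles in rad, forces in N, time in s.
With the tool pointing down it reaches from about 0.4 to 0.875 m from the base axis. Payload 6.5 kg.
Tool frame: the origin (TCP) lies at the very end of the fingers, on their centre line; the grasp point (between the pads) lies 19 mm behind it (env.grasp_offset is the distance from the TCP to the grasp point, in m); z points along the fingers, y is the line along which they close (so a half turn about z gives the same grasp; the last joint's range is limited). The gripper opens to 88 mm and grips with 3 to 60 N. Pads are 18 mm wide; open, the fingers measure 123 mm over their backs; the gripper's body (75 mm by 187 mm) begins 45 mm behind the grasp point.
Start: joints at [1.05, 0.536, -0.004, 1.538, 0.003, 1.067, -0.071], TCP at [0.286, -0.584, 0.203] pointing down, gripper open.
Joint ranges: [-2.7, 2.7], [-0.37, 2.16], [-1.27, 1.26], [0.24, 2.4], [-1.31, 4.45], [0.19, 1.91], [-2.76, 2.76]. Speed limits (rad/s): [2.39, 2.39, 3.14, 3.14, 3.14, 3.14, 3.14].

INTERFACE

Orientations are given as [roll, pitch, yaw] about the fixed x, y, z axes, in that order (R = Rz(yaw) Ry(pitch) Rx(roll)).
In Python, from rig import env gives the robot as it stands. The module is installed in compiled form; this text tells all that it offers.
- The arm moves only by the tool servo_tool, never from a script. Its argument "series" is a list of rows, each a list of 3 entries, a list of its own where there are three numbers: the opening, from 0 (shut) to 1 (fully open), then the shift along the world's x, y, z in units of 30 mm (1.0 is 30 mm), then the turn, a rotation vector about the world's x, y, z in units of 6 degrees (1.0 is 6 degrees). In form: [[jaw, [dx, dy, dz], [wx, wy, wz]], ...]. A call has exactly 8 rows; each row shifts and turns the commanded pose from where the row before left it; what a row does not reach is not made up. A row lasts 1/10 s, in which the tool goes at most 50 mm and 8.59 degrees, less where a joint would pass 70% of its speed; a pose out of reach is approached as far as the arm can. A call is refused whole if a number of a shift passes 1 or a number of a turn 1, either way. A call with a gripper value outside its range is refused whole. The fingers move at their own pace and stop on an object; the grip force is fixed at half the most. Time passes only in rows, so rows that do not move let the fingers close, or fill a call up. It gives the time, the measured TCP pose, the force, the opening and the grip force at its end, in the units of the state.
- env.get_obs(): the state, without advancing time (a new reading comes with each control period).
- env.grab_frame(name): name is "side" or "top"; returns a dict with "pixels" (400x640x3 uint8, red, green, blue), "camera_matrix" (3x3 intrinsics, pixels), "k1" (the pictures are not rectified: a ray, as slopes to the right and down, at radius r is drawn at 1 + k1 r^2 times it, then the intrinsics apply), "xyz" and "attitude" of the camera in the world. Camera axes: x right, y up, looking along -z (the intrinsics and any distortion apply to the point x, -y, -z); pixel columns grow to the right and rows downward; lengths in m; the calibration is good to about 2 mm. A picture is of the moment at which its call begins. There is no depth.
- env.sign_off(): hands the job in; it is judged then, once.
The state is a dict: "time_s": time; "joint_positions": joint angles; "joint_velocities": joint speeds; "joint_efforts": joint torques, N m; "position": TCP position; "tool_rot": TCP orientation; "force": force on the tool from outside, world axes, zero at the start; "torque": the same for the moment, N m; "finger_gap": finger opening in m; "finger_force": force on a finger pad.
Only numpy, scipy, OpenCV 4.12 (cv2) and the standard library are available. Lean on these libraries where they do the work, as an engineer would, in place of code of your own. Each camera call takes 0.05 s, during which the arm holds its last target. There are 200 camera calls.

TASK

Top up the chocolate warmer: squeeze the two blue tabs of its cover together to free it, lift it off and lay it aside on the black pad, put every chocolate block from the board into the tank, and snap the cover back on. Then pull the black handle of the sprung gauge out until the white line on its slide is level with the red mark, hold it there for about two seconds, and let it run fully home. Leave the cup, jar, brush, scraper and timer where they are.

Things in the scene. Friction and masses are not known exactly. Their poses are not given: they have to be found in the camera images.
- warmer: chocolate warmer, fixed: white housing 170 x 170 x 36 mm (x, y, z) with a round steel tank, outer diameter 122, inner 112, up to 125 above the table. Origin on the table under the tank's axis, z up; its gauge rail runs out along its -y. At the rim on its +y and -y sides stand grey keepers 40 wide (x), 67 to 85 from the axis
- mouth (a point): centre of the tank's open mouth, at rim height (125 above the table); the inner floor is 84 below it, with a cone 45 high and 36 wide in its middle that spreads the blocks (they must lie clear of the cover's plug); axes as the warmer's. Each keeper has a lip that reaches in to 67 from the axis, its underside 16 and its top 20 above the rim
- cover: loose round white cover, diameter 121, 0.2 kg, snapped on the tank at the start. Origin on its axis at the underside of its 6 thick rim plate (at point mouth when seated); below it a plug tapering from radius 52.5 to 45 reaches 12 down, and on this it stands when laid down. Its y axis runs through both blue tabs. It fits either way round, only with both tabs squeezed in
- tab_a (a joint): how far the tab on the cover's +y side is pressed in, m: 0 out (sprung), 0.013 fully in (5 N). Upright blue plate 26 wide (x), 10 to 56 above the cover's origin, outer face 27 from the cover's axis when out. Squeeze both tabs with 20 N or more, fingers closing along the cover's y, at about 44 above its origin; this also holds the cover to carry it
- tab_b (a joint): the same for the tab on the cover's -y side. A flat bolt 16 wide, 7 to 14 above the cover's origin, runs out from each tab to 75 from the axis, 8 mm under the keeper's lip; fully pressed, both bolts draw in to 62 and clear the lips; let go, they spring out under them
- gauge (a joint): how far the sprung gauge slide is pulled out along the warmer's -y, m: 0 home, 0.105 stop; it pulls back with 4 N at home and 12 N at the stop, and runs home by itself when let go
- gauge_line (a point): the white line across the middle of the gauge slide (a grey block 30 x 20 x 16), 47 above the table. Straight above it stands the gauge handle: a round black post of diameter 22 from 90 to 165 above the table (take it about 145 up) on a thinner steel stem; axes as the warmer's
- dose_mark: red mark standing beside the gauge rail on the warmer's +x side, 30 high, set at a different length each time (45 to 85 mm of pull); axes as the warmer's. The gauge is at the mark when gauge_line and dose_mark have the same y in the warmer's frame
- board: fixed wooden board 170 x 250 x 12 mm holding the blocks; origin under its centre, z up
- rest_pad: fixed black rubber pad 150 x 150 x 3 mm on the table, for laying down the cover; origin under its centre
- block0: loose dark chocolate block 34 x 24 x 17 mm (x, y, z), 18 g; origin at the middle of its underside; it may be absent
- block1: loose dark chocolate block 34 x 24 x 17 mm (x, y, z), 18 g; origin at the middle of its underside; it may be absent
- block2: loose dark chocolate block 34 x 24 x 17 mm (x, y, z), 18 g; origin at the middle of its underside; it may be absent
- block3: loose dark chocolate block 34 x 24 x 17 mm (x, y, z), 18 g; origin at the middle of its underside; it may be absent
- block4: loose dark chocolate block 34 x 24 x 17 mm (x, y, z), 18 g; origin at the middle of its underside; it may be absent
- block5: loose dark chocolate block 34 x 24 x 17 mm (x, y, z), 18 g; origin at the middle of its underside; it may be absent
- cup: bystander: white cup 68 mm wide, 65 high; leave it
- nut_jar: bystander: amber jar 70 mm wide, 100 high; leave it
- brush: bystander: pastry brush; leave it
- scraper: bystander: bench scraper; leave it
- timer: bystander: yellow timer 68 mm wide; leave it
Mind the look-alikes: they are no part of the job. What is shaped like the block2 but grey or yellow is not meant. Leave any orange look-alike of the block0 alone.

How it is judged:
By the outcome, as a careful person would: the job done as asked, in the order asked, and still so for the second after the job is handed in, with the robot touching nothing.
Of block0, block1, block2, block3, block4, block5 only 4 to 6 are there at a start; the rules pass over those that are not, and their reading is None.
At some moment in a run one of block0, block1, block2, block3, block4, block5 may be knocked a few centimetres aside while the robot is not near it.
Once in a run the grip may slacken for a moment while it holds something.
It also fails if it takes over 210 s, if anything falls off the work surface, if the arm or the gripper's body presses on something with over 40 N, if the wrist force passes 120 N, or if a joint passes its speed limit or range.

## Working session

There is one attempt and no reset: what is moved stays moved. The work goes in short steps, Python scripts to look and compute and a tool call to move; the robot and the scene stay as the last step left them, time stands still between calls to the robot, and variables do not carry over. Pictures are saved under pics/ and viewed, at most 14 in all, crops included, and the job is handed in when it is done.

Besides the shell and the picture viewer there is one more tool, called after "Request:" by a JSON object that holds its "method" and its "body". servo_tool: Moves the arm, as the interface text tells. Its arguments: {"type":"object","properties":{"series":{"type":"array","items":{"type":"array"}}},"required":["series"]}

```bash
mkdir -p pics; ls; cat > h.py <<'E'
import numpy as np, cv2
from scipy.spatial.transform import Rotation as R
from rig import env
def grab(n,save=None):
    f=env.grab_frame(n)
    if save: cv2.imwrite('pics/'+save,f['pixels'][:,:,::-1])
    return f
def rot(f):
    a=np.array(f['attitude'],float)
    return a if a.shape==(3,3) else R.from_euler('xyz',a).as_matrix() if a.size==3 else None
def ray(f,u,v):
    K=np.array(f['camera_matrix']);d=np.array([f['k1'],0,0,0],float)
    p=cv2.undistortPoints(np.array([[[u,v]]],float),K,d)[0,0]
    return np.array(f['xyz']),rot(f)@np.array([p[0],-p[1],-1])
def onz(f,u,v,z):
    o,d=ray(f,u,v);return o+d*(z-o[2])/d[2]
def proj(f,P):
    q=rot(f).T@(np.array(P,float)-np.array(f['xyz']))
    p=np.array([q[0],-q[1]])/-q[2]; p=p*(1+f['k1']*(p@p))
    K=np.array(f['camera_matrix']);return K[:2,:2]@p+K[:2,2]
E
python3 - <<'E'
from h import *
for n in('top','side'):
    f=grab(n,n+'0.png');print(n,f['xyz'],f['attitude'],f['camera_matrix'],f['k1'])
print(env.get_obs(),env.grasp_offset)
E
```

```text
pics
top [ 0.35554104 -0.01938488  1.15165262] [ 0.13153038  0.00380289 -1.57095663] [[383.11886357   0.         325.57649726]
 [  0.         383.11886357 203.40062719]
 [  0.           0.           1.        ]] -0.0677613991809686
side [0.03106747 0.77867834 0.92668177] [ 0.85968809  0.0111745  -2.60685793] [[487.92168082   0.         321.37897189]
 [  0.         487.92168082 205.50886219]
 [  0.           0.           1.        ]] 0.05028634644486484
{'time_s': 0.1, 'joint_positions': array([ 1.04980076,  0.53709596, -0.00442897,  1.53875741,  0.00259995,
        1.06727605, -0.07119365]), 'joint_velocities': array([ 0.00037322, -0.00103324,  0.00090679, -0.00142847,  0.00042631,
        0.00053342, -0.00106019]), 'joint_efforts': array([ 3.18306877e-03, -5.72083354e+01,  9.94205251e-01, -2.52232486e+01,
       -5.61643811e-02,  1.35185866e-02,  1.12378143e-05]), 'position': array([ 0.28524927, -0.58340244,  0.2025298 ]), 'tool_rot': array([-3.14006615e+00,  1.18187660e-04,  4.54865364e-01]), 'force': array([ 0.74732931,  0.02656372, -0.01912901]), 'torque': array([ 0.01537996, -0.06921954, -0.04451598]), 'finger_force': 0.0, 'finger_gap': 0.08793227678786045} 0.0187
```

View pics/top0.png

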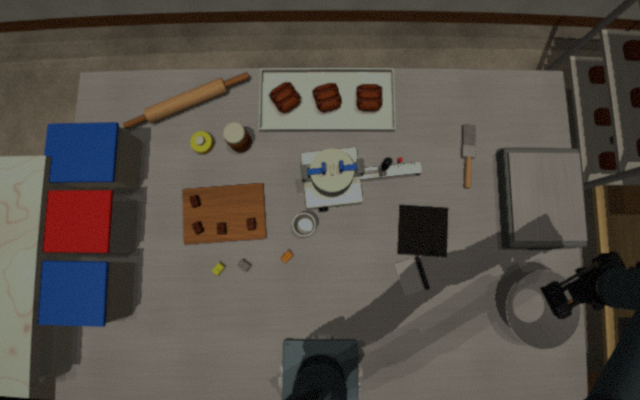

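View pics/side0.png

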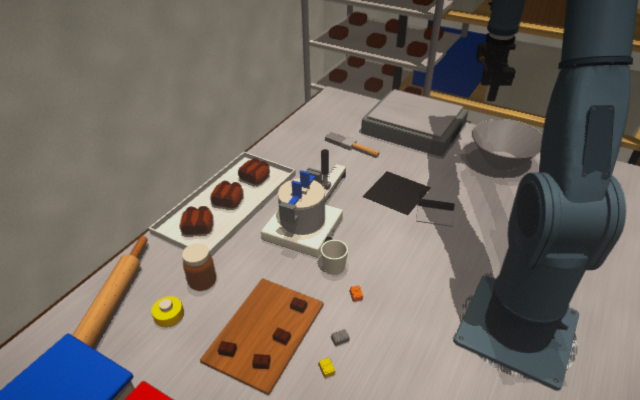

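```bash
python3 - <<'E'
from h import *
f=grab('top');p=np.ascontiguousarray(f['pixels'][:,:,::-1]);s=grab('side');q=np.ascontiguousarray(s['pixels'][:,:,::-1])
a=cv2.resize(p[135:285,170:450],None,fx=2.8,fy=2.8,interpolation=cv2.INTER_CUBIC)[:, :784]
cv2.imwrite('pics/c1.png',cv2.convertScaleAbs(a,alpha=1.6))
b=cv2.resize(q[140:260,240:400],None,fx=4.9,fy=4.9,interpolation=cv2.INTER_CUBIC)
cv2.imwrite('pics/c2.png',cv2.convertScaleAbs(b,alpha=1.6))
hsv=cv2.cvtColor(p,cv2.COLOR_BGR2HSV)
def blobs(m,z,mn,mx,f,nm):
    for c in cv2.findContours(m.astype(np.uint8),cv2.RETR_EXTERNAL,cv2.CHAIN_APPROX_NONE)[0]:
        ar=cv2.contourArea(c)
        if mn<ar<mx:
            r=cv2.minAreaRect(c);print(nm,ar,np.round(r[0],1),np.round(r[1],1),round(r[2]),np.round(onz(f,*r[0],z),3), [np.round(onz(f,*x,z)[:2],3).tolist() for x in cv2.boxPoints(r)] if ar>15 else '')
roi=np.zeros(p.shape[:2],bool);roi[70:280,170:460]=1
v=hsv[:,:,2];h=hsv[:,:,0];S=hsv[:,:,1]
print(p[201,195],p[215,210],p[230,425],p[215,350],p[170,350],p[160,400],p[190,315])
br=roi.copy();br[:180]=0;br[:,275:]=0
blobs(br&(v<60),.029,15,300,f,'block')
blobs(br&(S>90)&(v>40),.012,2000,9000,f,'board')
rr=roi.copy();rr[:195]=0;rr[:,:390]=0
blobs(rr&(v<45),.003,1000,4000,f,'pad')
blobs(roi&(h>100)&(h<130)&(S>120)&(v>60),.168,8,500,f,'blue')
blobs(roi&((h<8)|(h>172))&(S>120)&(v>90),.03,2,100,f,'red')
E
```

```text
[16 24 55] [ 36  67 110] [13 15 16] [ 96 105 110] [94 89 82] [ 27  34 133] [117 132 131]
block 71.5 [222. 228.] [10.  8.] 90 [0.431 0.29  0.029] [[0.446, 0.303], [0.446, 0.279], [0.416, 0.278], [0.416, 0.302]]
block 75.0 [198.1 227.5] [11.   8.7] 68 [0.432 0.362 0.029] [[0.443, 0.381], [0.452, 0.357], [0.422, 0.343], [0.413, 0.367]]
block 29.5 [251.5 223. ] [10.  7.] 90 [0.446 0.203 0.029] [[0.461, 0.214], [0.461, 0.193], [0.431, 0.192], [0.431, 0.213]]
block 77.5 [195.2 200.7] [11.2  8.7] 76 [0.512 0.374 0.029] [[0.526, 0.392], [0.532, 0.366], [0.499, 0.357], [0.493, 0.382]]
board 4446.5 [223.2 213.2] [55.9 83.4] 86 [0.477 0.293 0.012] [[0.553, 0.431], [0.571, 0.175], [0.402, 0.16], [0.384, 0.41]]
pad 2336.5 [422.3 242.4] [48.6 73.1] 2 [ 0.389 -0.305  0.003] [[0.285, -0.225], [0.503, -0.239], [0.496, -0.387], [0.278, -0.37]]
blue 71.0 [316.2 170. ] [ 8.3 18.3] 67 [0.574 0.009 0.168] [[0.575, 0.035], [0.594, -0.009], [0.573, -0.017], [0.554, 0.026]]
blue 67.5 [348. 165.] [ 8. 16.] 90 [ 0.587 -0.075  0.168] [[0.598, -0.054], [0.598, -0.096], [0.577, -0.095], [0.577, -0.054]]
red 10.5 [400.  159.5] [3. 4.] 90 [ 0.637 -0.239  0.03 ]
```

View pics/c1.png

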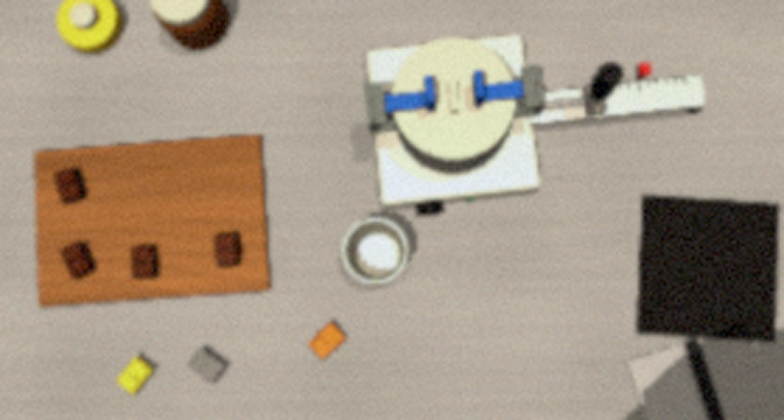

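View pics/c2.png

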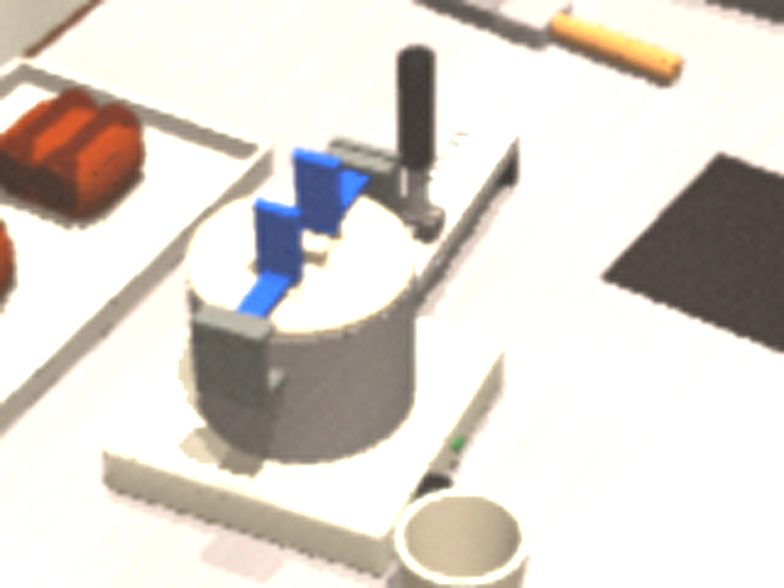

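```bash
python3 - <<'E'
from h import *
f=grab('top');s=grab('side')
T=lambda x,y:(170+x/2.8,135+y/2.8); S=lambda x,y:(240+x/4.9,140+y/4.9)
for n,pt,z in [('hTL',(368,50),.036),('hTR',(523,37),.036),('hBL',(382,192),.036),('hBR',(539,177),.036),('kL1',(366,83),.145),('kL2',(369,128),.145),('kR1',(541,66),.145),('kR2',(545,106),.145),('cL',(390,100),.131),('cR',(518,95),.131),('cT',(452,38),.131),('cB',(458,162),.131),('tabL',(433,92),.181),('tabR',(478,87),.181),('handle top',(612,70),.165),('slide',(597,100),.055),('mark',(645,69),.03),('railR1',(703,76),.04),('railR2',(704,104),.04)]:
    print(n,np.round(onz(f,*T(*pt),z),3))
for n,pt,z in [('tabA1',(256,201),.181),('tabA2',(300,211),.181),('tabB1',(295,151),.181),('tabB2',(340,160),.181),('handle',(416,50),.165),('hNear',(385,545),.036),('hL',(105,455),.036),('hR',(504,350),.036),('kA1',(197,315),.145),('kA2',(268,330),.145),('kB1',(337,141),.145),('kB2',(402,158),.145)]:
    print(n,np.round(onz(s,*S(*pt),z),3))
p=f['pixels'];
def circ(pts):
    A=np.c_[pts[:,:2]*2,np.ones(len(pts))];x=np.linalg.lstsq(A,(pts[:,:2]**2).sum(1),rcond=None)[0];return x[:2],np.sqrt(x[2]+x[0]**2+x[1]**2)
hsv=cv2.cvtColor(p,cv2.COLOR_RGB2HSV).astype(int)
for uv in [(330,185),(312,155),(315,195),(355,190)]: print(uv,hsv[uv[1],uv[0]],p[uv[1],uv[0]])
m=((hsv[:,:,1]>45)&(hsv[:,:,2]>105)).astype(np.uint8);m[:145]=0;m[205:]=0;m[:,:300]=0;m[:,365:]=0
m=cv2.morphologyEx(m,cv2.MORPH_OPEN,np.ones((3,3)))
c=max(cv2.findContours(m,cv2.RETR_EXTERNAL,cv2.CHAIN_APPROX_NONE)[0],key=cv2.contourArea)
h=cv2.convexHull(c)[:,0];print('cover',circ(np.array([onz(f,*x,.131) for x in h])),cv2.minEnclosingCircle(c))
E
```

```text
hTL [0.656 0.057 0.036]
hTR [ 0.67  -0.109  0.036]
hBL [0.503 0.041 0.036]
hBR [ 0.518 -0.124  0.036]
kL1 [0.594 0.051 0.145]
kL2 [0.55  0.048 0.145]
kR1 [ 0.611 -0.117  0.145]
kR2 [ 0.571 -0.12   0.145]
cL [0.58  0.029 0.131]
cR [ 0.585 -0.096  0.131]
cT [ 0.642 -0.032  0.131]
cB [ 0.519 -0.037  0.131]
tabL [ 0.577 -0.013  0.181]
tabR [ 0.581 -0.055  0.181]
handle top [ 0.602 -0.182  0.165]
slide [ 0.597 -0.184  0.055]
mark [ 0.637 -0.24   0.03 ]
railR1 [ 0.627 -0.3    0.04 ]
railR2 [ 0.596 -0.3    0.04 ]
tabA1 [ 0.59  -0.006  0.181]
tabA2 [ 0.566 -0.01   0.181]
tabB1 [ 0.595 -0.052  0.181]
tabB2 [ 0.571 -0.057  0.181]
handle [ 0.599 -0.183  0.165]
hNear [0.483 0.05  0.036]
hL [0.647 0.067 0.036]
hR [ 0.503 -0.114  0.036]
kA1 [0.591 0.049 0.145]
kA2 [0.554 0.041 0.145]
kB1 [ 0.608 -0.111  0.145]
kB2 [ 0.569 -0.115  0.145]
(330, 185) [ 36  42 146] [141 146 122]
(312, 155) [ 42   9 144] [142 144 139]
(315, 195) [ 37  23 144] [141 144 131]
(355, 190) [ 68   7 148] [144 148 145]
cover (array([0.57962049, 0.01650301]), np.float64(0.01547161925290115)) ((314.0, 170.5), 6.500100135803223)
```

Request:
{"method": "servo_tool", "body": {"series": [[1, [0.41, 0.76, 0.24], [0, 0, -0.2]], [1, [0.41, 0.76, 0.24], [0, 0, -0.2]], [1, [0.41, 0.76, 0.24], [0, 0, -0.2]], [1, [0.41, 0.76, 0.24], [0, 0, -0.2]], [1, [0.41, 0.76, 0.24], [0, 0, -0.2]], [1, [0.41, 0.76, 0.24], [0, 0, -0.2]], [1, [0.41, 0.76, 0.24], [0, 0, -0.2]], [1, [0.41, 0.76, 0.24], [0, 0, -0.2]]]}}

```text
time_s: 1.1
position: [0.3843, -0.4005, 0.2613]
tool_rot: [3.141, -0.0, 0.286]
force: [1.1, 0.5, 0.7]
finger_gap: 0.0877
finger_force: 0.0
```

Request:
{"method": "servo_tool", "body": {"series": [[1, [0.41, 0.76, 0], [0, 0, -0.2]], [1, [0.41, 0.76, 0], [0, 0, -0.2]], [1, [0.41, 0.76, 0], [0, 0, -0.2]], [1, [0.41, 0.76, 0], [0, 0, -0.2]], [1, [0.41, 0.76, 0], [0, 0, -0.2]], [1, [0.41, 0.76, 0], [0, 0, -0.2]], [1, [0.41, 0.76, 0], [0, 0, -0.2]], [1, [0.41, 0.76, 0], [0, 0, -0.2]]]}}

```text
time_s: 1.9
position: [0.4827, -0.2182, 0.261]
tool_rot: [3.141, -0.0, 0.119]
force: [-0.1, 0.5, 0.7]
finger_gap: 0.0881
finger_force: 0.0
```

Request:
{"method": "servo_tool", "body": {"series": [[1, [0.47, 0.87, 0], [0, 0, -0.03]], [1, [0.47, 0.87, 0], [0, 0, -0.03]], [1, [0.47, 0.87, 0], [0, 0, -0.03]], [1, [0.47, 0.87, 0], [0, 0, -0.03]], [1, [0.47, 0.87, 0], [0, 0, -0.03]], [1, [0.47, 0.87, 0], [0, 0, -0.03]], [1, [0.47, 0.87, 0], [0, 0, -0.03]], [1, [0, 0, 0], [0, 0, 0]]]}}

```text
time_s: 2.7
position: [0.5823, -0.0312, 0.2608]
tool_rot: [-3.139, -0.001, 0.104]
force: [0.3, -1.0, 0.9]
finger_gap: 0.0881
finger_force: 0.0
```

Request:
{"method": "servo_tool", "body": {"series": [[1, [0, -0.1, -0.6], [0, 0, 0]], [1, [0, 0, -0.6], [0, 0, 0]], [1, [0, 0, -0.6], [0, 0, 0]], [1, [0, 0, -0.6], [0, 0, 0]], [1, [0, 0, -0.5], [0, 0, 0]], [1, [0, 0, -0.4], [0, 0, 0]], [1, [0, 0, -0.4], [0, 0, 0]], [1, [0, 0, 0], [0, 0, 0]]]}}

```text
time_s: 3.5
position: [0.5799, -0.0398, 0.1484]
tool_rot: [-3.141, 0.003, 0.097]
force: [0.4, 0.1, 0.0]
finger_gap: 0.088
finger_force: 0.0
```

```bash
python3 - <<'E'
from h import *
a=grab('top')['pixels'][110:230,270:430,::-1];b=grab('side')['pixels'][110:230,240:400,::-1]
cv2.imwrite('pics/g1.png',cv2.convertScaleAbs(np.hstack([cv2.resize(x,(400,300),interpolation=cv2.INTER_CUBIC) for x in(a,b)]),alpha=1.6))
E
```

```text
(no output)
```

View pics/g1.png

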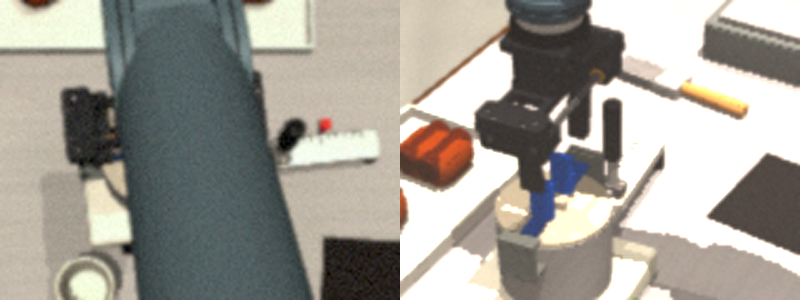

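Request:
{"method": "servo_tool", "body": {"series": [[1, [0, 0.1, 0], [0, 0, 0]], [1, [0, 0, 0], [0, 0, 0]], [0, [0, 0, 0], [0, 0, 0]], [0, [0, 0, 0], [0, 0, 0]], [0, [0, 0, 0], [0, 0, 0]], [0, [0, 0, 0], [0, 0, 0]], [0, [0, 0, 0], [0, 0, 0]], [0, [0, 0, 0], [0, 0, 0]]]}}

```text
time_s: 4.4
position: [0.581, -0.0365, 0.1499]
tool_rot: [3.142, 0.0, 0.098]
force: [-0.3, -0.7, -0.2]
finger_gap: 0.0424
finger_force: 0.0
```

Request:
{"method": "servo_tool", "body": {"series": [[0, [0, 0, 0], [0, 0, 0]], [0, [0, 0, 0], [0, 0, 0]], [0, [0, 0, 0], [0, 0, 0]], [0, [0, 0, 0], [0, 0, 0]], [0, [0, 0, 0], [0, 0, 0]], [0, [0, 0, 0], [0, 0, 0]], [0, [0, 0, 0], [0, 0, 0]], [0, [0, 0, 0], [0, 0, 0]]]}}

```text
time_s: 5.2
position: [0.581, -0.0364, 0.1499]
tool_rot: [3.142, 0.0, 0.098]
force: [-0.3, -0.2, 0.6]
finger_gap: 0.0006
finger_force: 0.0
```

```bash
python3 - <<'E'
from h import *
b=grab('side')['pixels'][110:230,240:400,::-1]
cv2.imwrite('pics/g2.png',cv2.convertScaleAbs(cv2.resize(b,(800,600),interpolation=cv2.INTER_CUBIC),alpha=1.8))
print(env.get_obs())
E
```

```text
{'time_s': 5.25, 'joint_positions': array([ 0.13045736,  0.49257379, -0.1930814 ,  1.76134298,  0.11618866,
        0.89877641, -1.58573109]), 'joint_velocities': array([-0.00079738,  0.00168488,  0.00167889, -0.00134909, -0.00110487,
       -0.00137685, -0.00013707]), 'joint_efforts': array([-7.14428843e-04, -5.17949438e+01, -1.58603244e+00, -2.24389136e+01,
       -4.64675140e-04, -7.58167100e-02,  1.63078630e-05]), 'position': array([ 0.58103235, -0.03640609,  0.14991109]), 'tool_rot': array([-3.14157087e+00,  2.57380170e-05,  9.77447010e-02]), 'force': array([ 0.18068761, -0.24506195, -0.73402091]), 'torque': array([ 0.00668239,  0.02238645, -0.02312106]), 'finger_force': 0.0, 'finger_gap': 0.0006154826765355625}
```

View pics/g2.png

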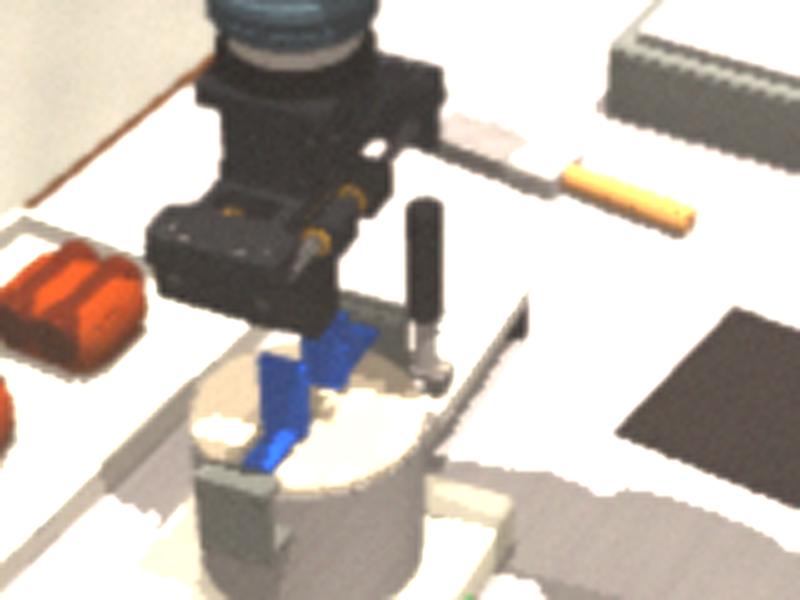

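```bash
python3 - <<'E'
from h import *
s=grab('side')
c=lambda P:np.round((proj(s,P)-[240,110])*5)
C=np.array([.581,-.0364,.15])
y=np.array([-.098,.995,0])
print('tip closed',c(C),c(C+[0,0,.064]),'tipA open',c(C+.05*y),c(C+.05*y+[0,0,.064]))
M=np.array([.581,-.034,.125])
x=np.array([.995,.098,0])
for sg in(1,-1): print('tab',[c(M+sg*.027*y+e*x+[0,0,h]) for e in(.013,-.013) for h in(.056,.01)])
print('cover rim',c(M+[-.06,0,.006]),c(M+[.06,0,.006]))
print('roundtrip',proj(s,onz(s,300,180,.181)))
E
```

```text
tip closed [311. 377.] [306. 275.] tipA open [266. 433.] [260. 331.]
tab [array([259., 354.]), array([263., 426.]), array([305., 368.]), array([309., 439.])]
tab [array([307., 295.]), array([311., 366.]), array([353., 308.]), array([355., 379.])]
cover rim [410. 445.] [214. 372.]
roundtrip [300. 180.]
```

```bash
python3 - <<'E'
from h import *
s=grab('side');t=grab('top')
P=np.array([.2852,-.5834,.2025]);y=np.array([-np.sin(.455),np.cos(.455),0])
for n,f in(('side0',s),('top0',t)):
    im=cv2.imread(f'pics/{n}.png'); im=cv2.convertScaleAbs(im,alpha=1.8)
    c=proj(f,P).astype(int); x0,y0=max(c[0]-50,0),max(c[1]-60,0)
    a=cv2.resize(im[y0:y0+100,x0:x0+100],(400,400),interpolation=cv2.INTER_CUBIC)
    for k,col in((0,(0,255,0)),(.053,(0,0,255)),(-.053,(0,0,255))):
        for h in(0,.064):
            q=(proj(f,P+k*y+[0,0,h])-[x0,y0])*4;cv2.circle(a,tuple(int(v) for v in q),4,col,1)
    cv2.imwrite(f'pics/x{n}.png',a)
cv2.imwrite('pics/st.png',np.hstack([cv2.imread(f'pics/x{n}.png') for n in('side0','top0')]))
E
```

```text
(no output)
```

View pics/st.png

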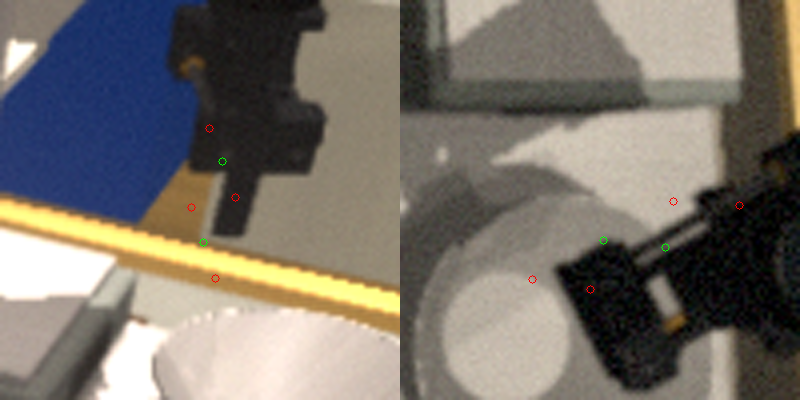

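Request:
{"method": "servo_tool", "body": {"series": [[0, [0, 0, 0.5], [0, 0, 0]], [1, [0, 0, 0.2], [0, 0, 0]], [1, [0, 0, 0], [0, 0, 0]], [1, [0, 0, 0], [0, 0, 0]], [1, [0, 0, 0], [0, 0, 0]], [1, [0, 0, 0], [0, 0, 0]], [1, [0, 0, 0], [0, 0, 0]], [1, [0, 0, 0], [0, 0, 0]]]}}

```text
time_s: 6.2
position: [0.5809, -0.0364, 0.1707]
tool_rot: [-3.142, 0.0, 0.098]
force: [-0.0, 0.2, 0.4]
finger_gap: 0.0543
finger_force: 0.0
```

Request:
{"method": "servo_tool", "body": {"series": [[1, [0, 0, 0], [0, 0, 0]], [1, [0, 0, 0], [0, 0, 0]], [1, [0, 0, 0], [0, 0, 0]], [1, [0, 0, 0], [0, 0, 0]], [1, [0, 0, 0], [0, 0, 0]], [1, [0, 0, 0], [0, 0, 0]], [1, [0, 0, 0], [0, 0, 0]], [1, [0, 0, 0], [0, 0, 0]]]}}

```text
time_s: 7.0
position: [0.581, -0.0364, 0.1709]
tool_rot: [-3.142, 0.0, 0.098]
force: [-0.9, 0.8, -0.5]
finger_gap: 0.0879
finger_force: 0.0
```

```bash
python3 - <<'E'
from h import *
o=env.get_obs();P=o['position'];print(P,o['tool_rot'],o['finger_gap'])
s=grab('side');b=cv2.convertScaleAbs(cv2.resize(s['pixels'][110:230,240:400,::-1],(800,600),interpolation=cv2.INTER_CUBIC),alpha=1.8)
a=o['tool_rot'][2];y=np.array([-np.sin(a),np.cos(a),0])
for dz,col in((0,(0,0,255)),(.034,(0,255,0))):
    for k in(.044,.0615,-.044,-.0615):
        q=(proj(s,P+k*y+[0,0,dz])-[240,110])*5;cv2.circle(b,tuple(int(v) for v in q),4,col,2)
cv2.imwrite('pics/g3.png',b)
E
```

```text
[ 0.58100667 -0.03641037  0.17088744] [-3.14157765e+00  8.94688667e-05  9.77387225e-02] 0.08794579617418948
```

View pics/g3.png

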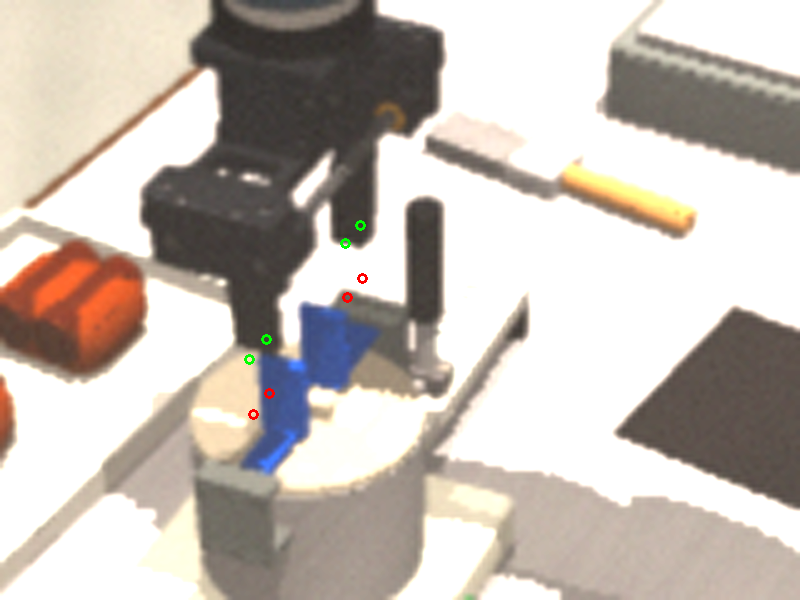

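Request:
{"method": "servo_tool", "body": {"series": [[1, [0, 0.1, -0.3], [0, 0, 0]], [1, [0, 0, -0.3], [0, 0, 0]], [1, [0, 0, -0.3], [0, 0, 0]], [1, [0, 0, 0], [0, 0, 0]], [1, [0, 0, 0], [0, 0, 0]], [1, [0, 0, 0], [0, 0, 0]], [1, [0, 0, 0], [0, 0, 0]], [1, [0, 0, 0], [0, 0, 0]]]}}

```text
time_s: 7.85
position: [0.5813, -0.0334, 0.1443]
tool_rot: [3.141, -0.001, 0.098]
force: [-0.3, 0.3, -0.3]
finger_gap: 0.088
finger_force: 0.0
```

```bash
python3 - <<'E'
from h import *
t=grab('top');s=grab('side')
im=[cv2.resize(f['pixels'][a:a+120,b:b+120,::-1],(400,400),interpolation=cv2.INTER_CUBIC) for f,a,b in((t,110,270),(s,110,240))]
cv2.imwrite('pics/g4.png',cv2.convertScaleAbs(np.hstack(im),alpha=1.8))
E
```

```text
(no output)
```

View pics/g4.png

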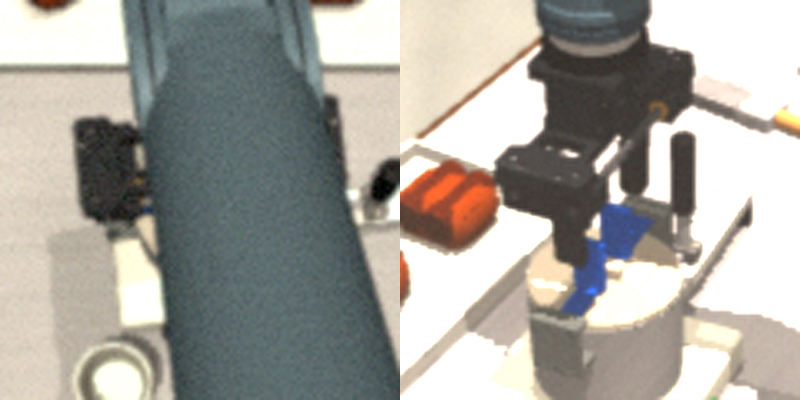

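Request:
{"method": "servo_tool", "body": {"series": [[1, [0, 0, -0.3], [0, 0, 0]], [1, [0, 0, -0.3], [0, 0, 0]], [1, [0, 0, -0.3], [0, 0, 0]], [1, [0, 0, 0], [0, 0, 0]], [0, [0, 0, 0], [0, 0, 0]], [0, [0, 0, 0], [0, 0, 0]], [0, [0, 0, 0], [0, 0, 0]], [0, [0, 0, 0], [0, 0, 0]]]}}

```text
time_s: 8.75
position: [0.5813, -0.0334, 0.1172]
tool_rot: [3.142, -0.001, 0.098]
force: [-0.1, 0.5, -0.3]
finger_gap: 0.0584
finger_force: 0.0
```

Request:
{"method": "servo_tool", "body": {"series": [[0, [0, 0, 0], [0, 0, 0]], [0, [0, 0, 0], [0, 0, 0]], [0, [0, 0, 0], [0, 0, 0]], [0, [0, 0, 0], [0, 0, 0]], [0, [0, 0, 0], [0, 0, 0]], [0, [0, 0, 0], [0, 0, 0]], [0, [0, 0, 0], [0, 0, 0]], [0, [0, 0, 0], [0, 0, 0]]]}}

```text
time_s: 9.55
position: [0.5812, -0.0336, 0.1175]
tool_rot: [3.141, -0.0, 0.098]
force: [-1.5, -0.5, 5.0]
finger_gap: 0.0261
finger_force: 30.0
```

Request:
{"method": "servo_tool", "body": {"series": [[0, [0, 0, 0.15], [0, 0, 0]], [0, [0, 0, 0.15], [0, 0, 0]], [0, [0, 0, 0.2], [0, 0, 0]], [0, [0, 0, 0.3], [0, 0, 0]], [0, [0, 0, 0.4], [0, 0, 0]], [0, [0, 0, 0.4], [0, 0, 0]], [0, [0, 0, 0.4], [0, 0, 0]], [0, [0, 0, 0], [0, 0, 0]]]}}

```text
time_s: 10.35
position: [0.5825, -0.0334, 0.1793]
tool_rot: [3.141, -0.004, 0.098]
force: [0.0, 0.6, -1.0]
finger_gap: 0.0265
finger_force: 30.0
```

```bash
python3 - <<'E'
from h import *
t=cv2.imread('pics/top0.png');f=grab('top')
v=cv2.cvtColor(t,cv2.COLOR_BGR2HSV)[:,:,2];m=(v<35).astype(np.uint8);m[:200]=0;m[258:]=0;m[:,:390]=0;m[:,455:]=0
m=cv2.morphologyEx(m,cv2.MORPH_OPEN,np.ones((5,5)))
c=max(cv2.findContours(m,0,1)[0],key=cv2.contourArea);r=cv2.minAreaRect(c);print(r)
b=np.array([onz(f,*x,.003)[:2] for x in cv2.boxPoints(r)]);print(b,b.mean(0),np.linalg.norm(np.diff(b,axis=0),axis=1))
E
```

```text
((422.3346862792969, 230.63336181640625), (47.242225646972656, 48.481231689453125), 2.2906100749969482)
[[ 0.35548228 -0.23020225]
 [ 0.50104018 -0.2394636 ]
 [ 0.49513897 -0.38356969]
 [ 0.34920574 -0.37205546]] [ 0.42521679 -0.30632275] [0.14585223 0.14422686 0.14638676]
```

Request:
{"method": "servo_tool", "body": {"series": [[0, [-0.15, -0.3, 0], [0, 0, 0]], [0, [-0.3, -0.5, 0], [0, 0, 0]], [0, [-0.3, -0.5, 0], [0, 0, 0]], [0, [-0.35, -0.6, 0], [0, 0, 0]], [0, [-0.35, -0.6, 0], [0, 0, 0]], [0, [-0.35, -0.6, 0], [0, 0, 0]], [0, [-0.35, -0.6, 0], [0, 0, 0]], [0, [-0.35, -0.6, 0], [0, 0, 0]]]}}

```text
time_s: 11.2
position: [0.504, -0.1648, 0.1766]
tool_rot: [3.141, 0.001, 0.096]
force: [0.5, -0.2, -2.7]
finger_gap: 0.0259
finger_force: 30.0
```

Request:
{"method": "servo_tool", "body": {"series": [[0, [-0.35, -0.6, 0], [0, 0, 0]], [0, [-0.35, -0.6, 0], [0, 0, 0]], [0, [-0.35, -0.6, 0], [0, 0, 0]], [0, [-0.35, -0.6, -0.2], [0, 0, 0]], [0, [-0.35, -0.6, -0.3], [0, 0, 0]], [0, [-0.35, -0.6, -0.3], [0, 0, 0]], [0, [-0.3, -0.6, -0.3], [0, 0, 0]], [0, [-0.3, -0.6, -0.3], [0, 0, 0]]]}}

```text
time_s: 12.0
position: [0.4227, -0.3083, 0.1344]
tool_rot: [3.142, 0.001, 0.096]
force: [-0.6, 0.1, -2.3]
finger_gap: 0.0261
finger_force: 30.0
```

Request:
{"method": "servo_tool", "body": {"series": [[0, [0, 0, -0.4], [0, 0, 0]], [0, [0, 0, -0.4], [0, 0, 0]], [0, [0, 0, -0.5], [0, 0, 0]], [0, [0, 0, -0.5], [0, 0, 0]], [0, [0, 0, -0.5], [0, 0, 0]], [0, [0, 0, -0.5], [0, 0, 0]], [0, [0, 0, -0.5], [0, 0, 0]], [0, [0, 0, 0], [0, 0, 0]]]}}

```text
time_s: 12.8
position: [0.4238, -0.3043, 0.0338]
tool_rot: [-3.138, 0.003, 0.099]
force: [-0.3, 0.5, -2.0]
finger_gap: 0.0261
finger_force: 30.0
```

Request:
{"method": "servo_tool", "body": {"series": [[0, [0, 0, -0.2], [0, 0, 0]], [0, [0, 0, -0.2], [0, 0, 0]], [0, [0, 0, -0.2], [0, 0, 0]], [0, [0, 0, -0.1], [0, 0, 0]], [0, [0, 0, -0.1], [0, 0, 0]], [0, [0, 0, -0.05], [0, 0, 0]], [0, [0, 0, 0], [0, 0, 0]], [0, [0, 0, 0], [0, 0, 0]]]}}

```text
time_s: 13.6
position: [0.4251, -0.3065, 0.0105]
tool_rot: [3.141, -0.0, 0.098]
force: [0.2, 0.9, -0.7]
finger_gap: 0.0261
finger_force: 30.0
```

Request:
{"method": "servo_tool", "body": {"series": [[0, [0, 0, -0.05], [0, 0, 0]], [0, [0, 0, -0.05], [0, 0, 0]], [0, [0, 0, 0], [0, 0, 0]], [0, [0, 0, 0], [0, 0, 0]], [0, [0, 0, 0], [0, 0, 0]], [0, [0, 0, 0], [0, 0, 0]], [0, [0, 0, 0], [0, 0, 0]], [0, [0, 0, 0], [0, 0, 0]]]}}

```text
time_s: 14.4
position: [0.4251, -0.3065, 0.0075]
tool_rot: [3.141, -0.0, 0.098]
force: [-0.5, 0.4, 1.7]
finger_gap: 0.026
finger_force: 30.0
```

Request:
{"method": "servo_tool", "body": {"series": [[1, [0, 0, 0], [0, 0, 0]], [1, [0, 0, 0], [0, 0, 0]], [1, [0, 0, 0], [0, 0, 0]], [1, [0, 0, 0], [0, 0, 0]], [1, [0, 0, 0], [0, 0, 0]], [1, [0, 0, 0], [0, 0, 0]], [1, [0, 0, 0], [0, 0, 0]], [1, [0, 0, 0], [0, 0, 0]]]}}

```text
time_s: 15.2
position: [0.4251, -0.3065, 0.0075]
tool_rot: [3.141, -0.0, 0.098]
force: [-0.4, 0.8, -0.5]
finger_gap: 0.0871
finger_force: 0.0
```

Request:
{"method": "servo_tool", "body": {"series": [[1, [0, 0, 0], [0, 0, 0]], [1, [0, 0, 0.5], [0, 0, 0]], [1, [0, 0, 0.8], [0, 0, 0]], [1, [0, 0, 1], [0, 0, 0]], [1, [0, 0, 1], [0, 0, 0]], [1, [0, 0, 1], [0, 0, 0]], [1, [0, 0, 1], [0, 0, 0]], [1, [0, 0, 1], [0, 0, 0]]]}}

```text
time_s: 16.0
position: [0.4249, -0.3063, 0.1989]
tool_rot: [3.141, -0.001, 0.098]
force: [0.7, -0.2, 0.1]
finger_gap: 0.0879
finger_force: 0.0
```

```bash
cat >> h.py <<'E'
def blocks(f,z=.029):
    p=cv2.cvtColor(np.ascontiguousarray(f['pixels']),cv2.COLOR_RGB2HSV)
    m=(p[:,:,2]<72)&(p[:,:,1]>100);r=np.zeros_like(m);r[182:246,178:270]=1
    out=[]
    for c in cv2.findContours((m&r).astype(np.uint8),0,1)[0]:
        if cv2.contourArea(c)<15: continue
        q=cv2.minAreaRect(c);b=np.array([onz(f,*x,z)[:2] for x in cv2.boxPoints(q)])
        e=b[1]-b[0] if np.linalg.norm(b[1]-b[0])>np.linalg.norm(b[2]-b[1]) else b[2]-b[1]
        out.append((np.round(q[0],1),np.round(b.mean(0),3),np.round(sorted([np.linalg.norm(b[1]-b[0]),np.linalg.norm(b[2]-b[1])]),3),'long axis deg',round(np.degrees(np.arctan2(e[1],e[0]))%180)))
    return out
E
python3 - <<'E'
from h import *
f=grab('top','top1.png')
for b in blocks(f):print(*b)
s=grab('side');q=cv2.cvtColor(np.ascontiguousarray(s['pixels']),cv2.COLOR_RGB2HSV)
m=((q[:,:,2]<75)&(q[:,:,1]>100)).astype(np.uint8);m[:285]=0;m[375:]=0;m[:,:205]=0;m[:,325:]=0
for c in cv2.findContours(m,0,1)[0]:
    if cv2.contourArea(c)>30:
        u=cv2.minEnclosingCircle(c)[0];print('side',u,cv2.contourArea(c),onz(s,*u,.0205))
a=f['pixels'][170:290,170:470,::-1];cv2.imwrite('pics/c3.png',cv2.convertScaleAbs(cv2.resize(a,(800,320),interpolation=cv2.INTER_CUBIC),alpha=1.6))
E
```

```text
[221.5 227.5] [0.433 0.292] [0.027 0.033] long axis deg 2
[198.3 227.1] [0.434 0.361] [0.028 0.034] long axis deg 29
[251.5 223.5] [0.445 0.203] [0.027 0.032] long axis deg 1
[195.4 200.7] [0.512 0.374] [0.029 0.036] long axis deg 21
side (261.0, 362.0) 101.5 [0.4314596  0.36758382 0.0205    ]
side (226.86207580566406, 348.3793029785156) 106.5 [0.51314626 0.37773832 0.0205    ]
side (281.1346130371094, 336.6538391113281) 83.0 [0.42974927 0.29640331 0.0205    ]
side (298.06817626953125, 304.8636474609375) 69.0 [0.44399478 0.20655809 0.0205    ]
```

View pics/c3.png

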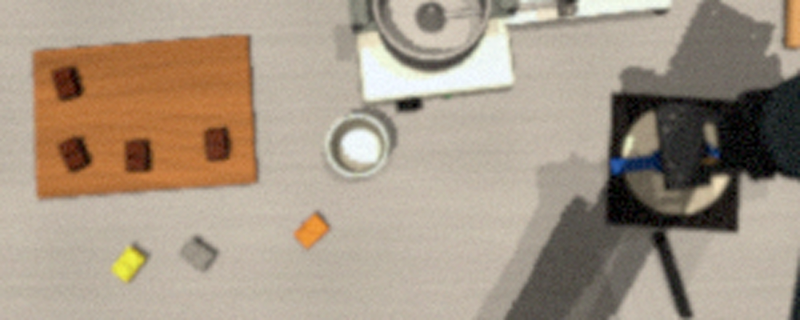

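Request:
{"method": "servo_tool", "body": {"series": [[0.55, [0, 0.5, 0.2], [0, 0, -0.1]], [0.55, [0, 0.95, 0], [0, 0, -0.1]], [0.55, [0.1, 0.95, 0], [0, 0, -0.1]], [0.55, [0.1, 0.95, 0], [0, 0, -0.1]], [0.55, [0.1, 0.95, 0], [0, 0, -0.1]], [0.55, [0.1, 0.95, 0], [0, 0, -0.1]], [0.55, [0.1, 0.95, 0], [0, 0, -0.1]], [0.55, [0.1, 0.95, 0], [0, 0, -0.05]]]}}

```text
time_s: 16.9
position: [0.4426, -0.0908, 0.2026]
tool_rot: [3.141, 0.0, 0.019]
force: [0.5, 0.3, -0.2]
finger_gap: 0.0485
finger_force: 0.0
```

Request:
{"method": "servo_tool", "body": {"series": [[0.55, [0.05, 0.95, 0], [0, 0, 0]], [0.55, [0, 0.95, 0], [0, 0, 0]], [0.55, [0, 0.95, 0], [0, 0, 0]], [0.55, [0, 0.95, 0], [0, 0, 0]], [0.55, [0, 0.95, 0], [0, 0, 0]], [0.55, [0, 0.95, -0.2], [0, 0, 0]], [0.55, [0, 0.95, -0.3], [0, 0, 0]], [0.55, [0, 0.95, -0.3], [0, 0, 0]]]}}

```text
time_s: 17.7
position: [0.4441, 0.137, 0.1784]
tool_rot: [3.141, -0.0, 0.019]
force: [-0.6, -0.3, -0.6]
finger_gap: 0.0482
finger_force: 0.0
```

Request:
{"method": "servo_tool", "body": {"series": [[0.55, [0, 0.95, -0.4], [0, 0, 0]], [0.55, [0, 0.95, -0.5], [0, 0, 0]], [0.55, [0, 0.4, -0.6], [0, 0, 0]], [0.55, [0, 0, -0.6], [0, 0, 0]], [0.55, [0, 0, -0.6], [0, 0, 0]], [0.55, [0, 0, -0.6], [0, 0, 0]], [0.55, [0, 0, 0], [0, 0, 0]], [0.55, [0, 0, 0], [0, 0, 0]]]}}

```text
time_s: 18.5
position: [0.4443, 0.205, 0.0797]
tool_rot: [3.141, 0.001, 0.019]
force: [-0.6, -0.2, 0.9]
finger_gap: 0.0485
finger_force: 0.0
```

Request:
{"method": "servo_tool", "body": {"series": [[0.55, [0, 0, -0.6], [0, 0, 0]], [0.55, [0, 0, -0.6], [0, 0, 0]], [0.55, [0, 0, -0.6], [0, 0, 0]], [0.55, [0, 0, -0.5], [0, 0, 0]], [0.55, [0, 0, -0.4], [0, 0, 0]], [0.55, [0, 0, -0.2], [0, 0, 0]], [0.55, [0, 0, -0.1], [0, 0, 0]], [0.55, [0, 0, 0], [0, 0, 0]]]}}

```text
time_s: 19.3
position: [0.4448, 0.2052, -0.0104]
tool_rot: [-3.141, -0.0, 0.019]
force: [0.1, 0.8, -0.6]
finger_gap: 0.0483
finger_force: 0.0
```

```bash
python3 - <<'E'
from h import *
t=grab('top');s=grab('side');print(env.get_obs()['position'],env.get_obs()['force'])
im=[cv2.resize(f['pixels'][a:a+80,b:b+80,::-1],(400,400),interpolation=cv2.INTER_CUBIC) for f,a,b in((t,180,200),(s,260,250))]
cv2.imwrite('pics/g5.png',cv2.convertScaleAbs(np.hstack(im),alpha=1.8))
E
```

```text
[ 0.44493963  0.20526872 -0.01006788] [ 0.18902743 -0.30148156  0.45466356]
```

View pics/g5.png

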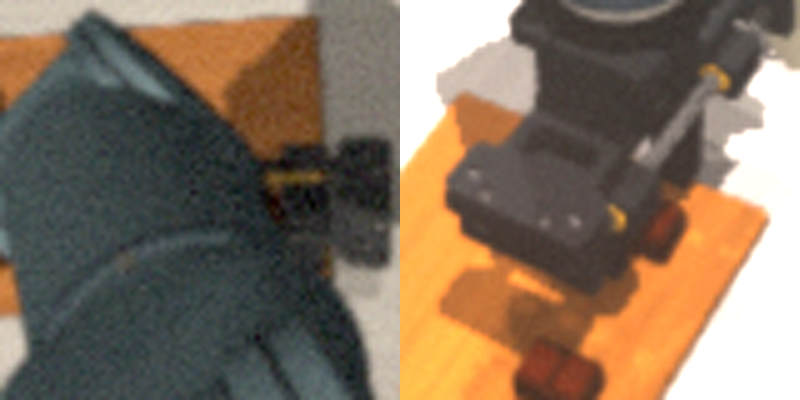

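Request:
{"method": "servo_tool", "body": {"series": [[0.55, [0, 0, -0.1], [0, 0, 0]], [0.55, [0, 0, -0.1], [0, 0, 0]], [0.55, [0, 0, 0], [0, 0, 0]], [0, [0, 0, 0], [0, 0, 0]], [0, [0, 0, 0], [0, 0, 0]], [0, [0, 0, 0], [0, 0, 0]], [0, [0, 0, 0], [0, 0, 0]], [0, [0, 0, 0], [0, 0, 0]]]}}

```text
time_s: 20.2
position: [0.4446, 0.2051, -0.0165]
tool_rot: [3.142, -0.0, 0.019]
force: [-0.7, 0.2, 1.1]
finger_gap: 0.0239
finger_force: 29.3
```

Request:
{"method": "servo_tool", "body": {"series": [[0, [0, 0, 0.3], [0, 0, 0]], [0, [0, 0, 0.5], [0, 0, 0]], [0, [0, 0, 0.5], [0, 0, 0]], [0, [0, 0, 0.5], [0, 0, 0]], [0, [0, 0, 0.5], [0, 0, 0]], [0, [0, 0, 0.5], [0, 0, 0]], [0, [0, 0, 0.5], [0, 0, 0]], [0, [0, 0, 0.5], [0, 0, 0]]]}}

```text
time_s: 21.0
position: [0.4445, 0.205, 0.0987]
tool_rot: [-3.142, -0.0, 0.019]
force: [-0.2, -0.3, -0.2]
finger_gap: 0.0236
finger_force: 29.3
```

Request:
{"method": "servo_tool", "body": {"series": [[0, [0.2, -0.3, 0.6], [0, 0, -0.6]], [0, [0.5, -0.8, 0.6], [0, 0, -0.7]], [0, [0.6, -0.9, 0.5], [0, 0, -0.7]], [0, [0.6, -0.95, 0], [0, 0, -0.7]], [0, [0.6, -0.95, 0], [0, 0, -0.7]], [0, [0.6, -0.95, 0], [0, 0, -0.7]], [0, [0.6, -0.95, 0], [0, 0, -0.7]], [0, [0.6, -0.95, 0], [0, 0, -0.7]]]}}

```text
time_s: 21.8
position: [0.5739, 0.0014, 0.1491]
tool_rot: [-3.141, -0.0, -0.56]
force: [-0.9, -0.6, 0.1]
finger_gap: 0.0237
finger_force: 29.3
```

Request:
{"method": "servo_tool", "body": {"series": [[0, [0.5, -0.9, 0], [0, 0, -0.7]], [0, [0.4, -0.6, 0], [0, 0, -0.5]], [0, [0.2, -0.4, 0], [0, 0, 0]], [0, [0, 0, 0], [0, 0, 0]], [0, [0, 0, 0], [0, 0, 0]], [0, [0, 0, 0], [0, 0, 0]], [0, [0, 0, 0], [0, 0, 0]], [0, [0, 0, 0], [0, 0, 0]]]}}

```text
time_s: 22.6
position: [0.6063, -0.0535, 0.1485]
tool_rot: [-3.141, 0.0, -0.681]
force: [0.8, 0.5, -0.1]
finger_gap: 0.0238
finger_force: 29.3
```

Request:
{"method": "servo_tool", "body": {"series": [[0, [0, 0, -0.5], [0, 0, 0]], [0, [0, 0, -0.5], [0, 0, 0]], [0, [0, 0, -0.5], [0, 0, 0]], [0, [0, 0, -0.5], [0, 0, 0]], [0, [0, 0, -0.4], [0, 0, 0]], [0, [0, 0, -0.4], [0, 0, 0]], [0, [0, 0, 0], [0, 0, 0]], [0, [0, 0, 0], [0, 0, 0]]]}}

```text
time_s: 23.4
position: [0.6066, -0.0544, 0.0643]
tool_rot: [3.142, 0.0, -0.682]
force: [0.3, -1.0, 0.3]
finger_gap: 0.0236
finger_force: 29.3
```

Request:
{"method": "servo_tool", "body": {"series": [[0.35, [0, 0, 0], [0, 0, 0]], [0.35, [0, 0, 0], [0, 0, 0]], [0.35, [0, 0, 0], [0, 0, 0]], [0.35, [0, 0, 0], [0, 0, 0]], [0.35, [0, 0, 0.5], [0, 0, 0]], [0.35, [0, 0, 0.8], [0, 0, 0]], [0.35, [0, 0, 0.8], [0, 0, 0]], [0.35, [0, 0, 0.9], [0, 0, 0]]]}}

```text
time_s: 24.2
position: [0.6064, -0.0544, 0.1562]
tool_rot: [-3.141, -0.0, -0.682]
force: [1.2, 0.2, 0.5]
finger_gap: 0.031
finger_force: 0.0
```

Request:
{"method": "servo_tool", "body": {"series": [[0.55, [-0.3, 0.5, 0], [0, 0, 0.5]], [0.55, [-0.45, 0.8, 0], [0, 0, 0.7]], [0.55, [-0.5, 0.95, 0], [0, 0, 0.8]], [0.55, [-0.5, 0.95, 0], [0, 0, 0.8]], [0.55, [-0.5, 0.95, 0], [0, 0, 0.8]], [0.55, [-0.5, 0.95, 0], [0, 0, 0.8]], [0.55, [-0.5, 0.95, 0], [0, 0, 0.8]], [0.55, [-0.5, 0.95, 0], [0, 0, 0.8]]]}}

```text
time_s: 25.0
position: [0.4926, 0.157, 0.1547]
tool_rot: [3.141, 0.0, -0.049]
force: [-0.0, 0.0, 0.1]
finger_gap: 0.0483
finger_force: 0.0
```

```bash
cat >> h.py <<'E'
def sblocks():
    s=grab('side');q=cv2.cvtColor(np.ascontiguousarray(s['pixels']),cv2.COLOR_RGB2HSV)
    m=((q[:,:,2]<75)&(q[:,:,1]>100)).astype(np.uint8);m[:270]=0;m[385:]=0;m[:,:190]=0;m[:,335:]=0
    for c in cv2.findContours(m,0,1)[0]:
        if cv2.contourArea(c)>30:
            u=cv2.minEnclosingCircle(c)[0];print('side',np.round(u),cv2.contourArea(c),np.round(onz(s,*u,.0205),3))
    return s
def look(n=None):
    f=grab('top')
    for b in blocks(f):print(*b)
    s=sblocks();o=env.get_obs();print(o['position'],o['tool_rot'],o['finger_gap'])
    return f,s
E
python3 -c "
from h import *
look()"
```

```text
[197.9 227.3] [0.433 0.363] [0.028 0.034] long axis deg 29
[194.7 201. ] [0.512 0.376] [0.025 0.036] long axis deg 21
[266. 187.] [0.553 0.162] [0.018 0.018] long axis deg 1
side [261. 362.] 74.5 [0.431 0.368 0.02 ]
side [227. 349.] 86.0 [0.513 0.378 0.02 ]
side [281. 336.] 74.5 [0.43  0.296 0.02 ]
side [194. 282.] 35.5 [0.697 0.275 0.02 ]
[0.49098031 0.16075514 0.15481261] [-3.13941638e+00  1.14616049e-03 -4.33076488e-02] 0.048838149675845856
```

Request:
{"method": "servo_tool", "body": {"series": [[0.55, [-0.4, 0.9, 0], [0, 0, 0.2]], [0.55, [-0.4, 0.9, -0.3], [0, 0, 0.2]], [0.55, [-0.4, 0.9, -0.4], [0, 0, 0.2]], [0.55, [-0.4, 0.9, -0.5], [0, 0, 0]], [0.55, [-0.4, 0.83, -0.6], [0, 0, 0]], [0.55, [0, 0, -0.6], [0, 0, 0]], [0.55, [0, 0, -0.6], [0, 0, 0]], [0.55, [0, 0, 0], [0, 0, 0]]]}}

```text
time_s: 25.9
position: [0.4323, 0.2872, 0.0626]
tool_rot: [3.139, 0.003, 0.009]
force: [-0.1, 0.2, -0.1]
finger_gap: 0.0481
finger_force: 0.0
```

Request:
{"method": "servo_tool", "body": {"series": [[0.55, [0, 0, 0], [0, 0, 0]], [0.55, [0, 0, -0.5], [0, 0, 0]], [0.55, [0, 0, -0.6], [0, 0, 0]], [0.55, [0, 0, -0.6], [0, 0, 0]], [0.55, [0, 0, -0.4], [0, 0, 0]], [0.55, [0, 0, -0.3], [0, 0, 0]], [0.55, [0, 0, 0], [0, 0, 0]], [0.55, [0, 0, 0], [0, 0, 0]]]}}

```text
time_s: 26.7
position: [0.4343, 0.2887, -0.0073]
tool_rot: [-3.141, -0.0, 0.009]
force: [0.4, -0.0, 0.0]
finger_gap: 0.0483
finger_force: 0.0
```

Slightly short in y; correct by 5 mm, lower 9 mm, grip and lift.

Request:
{"method": "servo_tool", "body": {"series": [[0.55, [-0.1, 0.17, 0], [0, 0, 0]], [0.55, [0, 0, -0.2], [0, 0, 0]], [0.55, [0, 0, -0.1], [0, 0, 0]], [0, [0, 0, 0], [0, 0, 0]], [0, [0, 0, 0], [0, 0, 0]], [0, [0, 0, 0], [0, 0, 0]], [0, [0, 0, 0], [0, 0, 0]], [0, [0, 0, 0], [0, 0, 0]]]}}

```text
time_s: 27.5
position: [0.4311, 0.2935, -0.0165]
tool_rot: [-3.142, -0.0, 0.009]
force: [0.6, -0.8, -1.0]
finger_gap: 0.0235
finger_force: 29.6
```

Request:
{"method": "servo_tool", "body": {"series": [[0, [0, 0, 0.3], [0, 0, 0]], [0, [0, 0, 0.8], [0, 0, 0]], [0, [0, 0, 0.8], [0, 0, 0]], [0, [0, 0, 0.8], [0, 0, 0]], [0, [0, 0, 0.8], [0, 0, 0]], [0, [0, 0, 0.8], [0, 0, 0]], [0, [0, 0, 0.8], [0, 0, 0]], [0, [0, 0, 0.4], [0, 0, 0]]]}}

```text
time_s: 28.3
position: [0.4318, 0.2942, 0.151]
tool_rot: [-3.14, -0.003, 0.009]
force: [0.7, -0.5, 0.7]
finger_gap: 0.0237
finger_force: 29.6
```

Request:
{"method": "servo_tool", "body": {"series": [[0, [0.2, -0.5, 0], [0, 0, -0.3]], [0, [0.3, -0.8, 0], [0, 0, -0.6]], [0, [0.36, -0.9, 0], [0, 0, -0.6]], [0, [0.36, -0.9, 0], [0, 0, -0.6]], [0, [0.36, -0.9, 0], [0, 0, -0.6]], [0, [0.36, -0.9, 0], [0, 0, -0.6]], [0, [0.36, -0.9, 0], [0, 0, -0.6]], [0, [0.36, -0.9, 0], [0, 0, -0.6]]]}}

```text
time_s: 29.1
position: [0.5102, 0.0896, 0.1471]
tool_rot: [3.14, 0.001, -0.468]
force: [-0.7, -0.3, -0.2]
finger_gap: 0.0234
finger_force: 29.6
```

Request:
{"method": "servo_tool", "body": {"series": [[0, [0.36, -0.9, 0], [0, 0, -0.6]], [0, [0.36, -0.9, 0], [0, 0, -0.6]], [0, [0.36, -0.9, 0], [0, 0, -0.6]], [0, [0.36, -0.8, 0], [0, 0, -0.4]], [0, [0, 0, 0], [0, 0, 0]], [0, [0, 0, 0], [0, 0, 0]], [0, [0, 0, 0], [0, 0, 0]], [0, [0, 0, 0], [0, 0, 0]]]}}

```text
time_s: 29.9
position: [0.5534, -0.0113, 0.1481]
tool_rot: [3.141, 0.001, -0.691]
force: [0.5, 0.5, 0.0]
finger_gap: 0.0235
finger_force: 29.6
```

Request:
{"method": "servo_tool", "body": {"series": [[0, [0.1, -0.07, -0.5], [0, 0, 0]], [0, [0, 0, -0.5], [0, 0, 0]], [0, [0, 0, -0.5], [0, 0, 0]], [0, [0, 0, -0.5], [0, 0, 0]], [0, [0, 0, -0.4], [0, 0, 0]], [0, [0, 0, -0.4], [0, 0, 0]], [0, [0, 0, 0], [0, 0, 0]], [0, [0, 0, 0], [0, 0, 0]]]}}

```text
time_s: 30.7
position: [0.5571, -0.0145, 0.0643]
tool_rot: [3.141, 0.0, -0.693]
force: [-0.3, -0.1, -0.5]
finger_gap: 0.0238
finger_force: 29.6
```

Request:
{"method": "servo_tool", "body": {"series": [[0.35, [0, 0, 0], [0, 0, 0]], [0.35, [0, 0, 0], [0, 0, 0]], [0.35, [0, 0, 0], [0, 0, 0]], [0.35, [0, 0, 0], [0, 0, 0]], [0.35, [0, 0, 0.5], [0, 0, 0]], [0.35, [0, 0, 0.8], [0, 0, 0]], [0.35, [0, 0, 0.8], [0, 0, 0]], [0.35, [0, 0, 0.9], [0, 0, 0]]]}}

```text
time_s: 31.5
position: [0.5569, -0.0145, 0.1563]
tool_rot: [-3.141, -0.0, -0.693]
force: [1.3, 1.3, 0.5]
finger_gap: 0.0311
finger_force: 0.0
```

Request:
{"method": "servo_tool", "body": {"series": [[0.55, [-0.2, 0.6, 0], [0, 0, 0.5]], [0.55, [-0.3, 0.9, 0], [0, 0, 0.8]], [0.55, [-0.3, 0.95, 0], [0, 0, 0.9]], [0.55, [-0.3, 0.95, 0], [0, 0, 0.9]], [0.55, [-0.3, 0.95, 0], [0, 0, 0.9]], [0.55, [-0.3, 0.95, 0], [0, 0, 0.9]], [0.55, [-0.3, 0.95, 0], [0, 0, 0.9]], [0.55, [-0.3, 0.95, 0], [0, 0, 0.9]]]}}

```text
time_s: 32.3
position: [0.4851, 0.2044, 0.1536]
tool_rot: [3.142, 0.002, 0.019]
force: [0.5, -0.2, -0.8]
finger_gap: 0.0483
finger_force: 0.0
```

```bash
python3 -c "
from h import *
look()"
```

```text
[254.7 210.6] [0.483 0.195] [0.035 0.053] long axis deg 113
[246.5 196.5] [0.525 0.22 ] [0.051 0.057] long axis deg 90
side [243. 372.] 94.0 [0.45  0.404 0.02 ]
side [227. 349.] 84.0 [0.513 0.378 0.02 ]
[0.48384929 0.20812084 0.15386502] [-3.13880420e+00  2.72495333e-03  2.32187516e-02] 0.04852368820030231
```

Request:
{"method": "servo_tool", "body": {"series": [[0.55, [0.15, 0.8, 0], [0, 0, 0.5]], [0.55, [0.16, 0.9, -0.2], [0, 0, 0.6]], [0.55, [0.16, 0.9, -0.4], [0, 0, 0.6]], [0.55, [0.16, 0.9, -0.5], [0, 0, 0.6]], [0.55, [0.16, 0.9, -0.6], [0, 0, 0.6]], [0.55, [0.16, 0.9, -0.6], [0, 0, 0.38]], [0.55, [0, 0.2, -0.6], [0, 0, 0]], [0.55, [0, 0, 0], [0, 0, 0]]]}}

```text
time_s: 33.2
position: [0.5131, 0.3661, 0.0642]
tool_rot: [3.141, 0.006, 0.355]
force: [-0.2, -0.5, 0.7]
finger_gap: 0.0485
finger_force: 0.0
```

Request:
{"method": "servo_tool", "body": {"series": [[0.55, [0, 0, 0], [0, 0, 0]], [0.55, [0, 0, 0], [0, 0, 0]], [0.55, [0, 0, -0.5], [0, 0, 0]], [0.55, [0, 0, -0.5], [0, 0, 0]], [0.55, [0, 0, -0.5], [0, 0, 0]], [0.55, [0, 0, 0], [0, 0, 0]], [0.55, [0, 0, 0], [0, 0, 0]], [0.55, [0, 0, 0], [0, 0, 0]]]}}

```text
time_s: 34.0
position: [0.5168, 0.3669, 0.0227]
tool_rot: [-3.141, -0.001, 0.352]
force: [0.2, 1.1, 0.6]
finger_gap: 0.0487
finger_force: 0.0
```

```bash
python3 - <<'E'
from h import *
t=grab('top');s=grab('side');print(env.get_obs()['position'],env.get_obs()['tool_rot'])
im=[cv2.resize(f['pixels'][a:a+80,b:b+80,::-1],(400,400),interpolation=cv2.INTER_CUBIC) for f,a,b in((t,180,165),(s,310,195))]
cv2.imwrite('pics/g6.png',cv2.convertScaleAbs(np.hstack(im),alpha=1.8))
E
```

```text
[0.51691225 0.36688861 0.02302544] [-3.14121795e+00 -1.00648353e-03  3.52259930e-01]
```

View pics/g6.png

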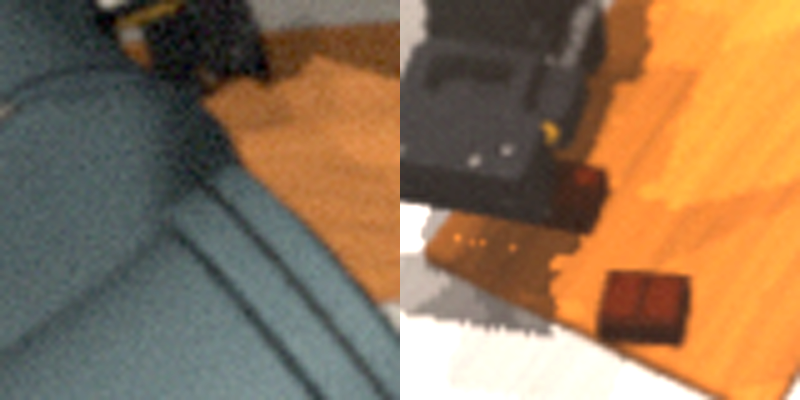

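Request:
{"method": "servo_tool", "body": {"series": [[0.55, [-0.15, 0.3, 0], [0, 0, 0]], [0.55, [0, 0, -0.4], [0, 0, 0]], [0.55, [0, 0, -0.4], [0, 0, 0]], [0.55, [0, 0, -0.3], [0, 0, 0]], [0.55, [0, 0, -0.2], [0, 0, 0]], [0.55, [0, 0, 0], [0, 0, 0]], [0, [0, 0, 0], [0, 0, 0]], [0, [0, 0, 0], [0, 0, 0]]]}}

```text
time_s: 34.9
position: [0.5124, 0.3757, -0.0162]
tool_rot: [-3.141, -0.001, 0.352]
force: [0.0, 0.8, 0.3]
finger_gap: 0.0347
finger_force: 0.0
```

Request:
{"method": "servo_tool", "body": {"series": [[0, [0, 0, 0], [0, 0, 0]], [0, [0, 0, 0], [0, 0, 0]], [0, [0, 0, 0], [0, 0, 0]], [0, [0, 0, 0.5], [0, 0, 0]], [0, [0, 0, 0.8], [0, 0, 0]], [0, [0, 0, 0.9], [0, 0, 0]], [0, [0, 0, 0.9], [0, 0, 0]], [0, [0, 0, 0.9], [0, 0, 0]]]}}

```text
time_s: 35.7
position: [0.512, 0.3755, 0.1056]
tool_rot: [-3.141, -0.001, 0.352]
force: [-0.8, -0.4, 0.5]
finger_gap: 0.0237
finger_force: 30.0
```

```bash
python3 - <<'E'
from h import *
f,s=look()
for u,v in((605,272),(690,275),(686,322),(600,318)): print(np.round(onz(s,195+(u-400)/5,310+v/5,.029),3))
E
```

```text
[221.  206.5] [0.496 0.297] [0.14  0.261] long axis deg 90
side [243. 372.] 203.5 [0.451 0.403 0.021]
side [217. 349.] 181.0 [0.529 0.389 0.02 ]
side [220. 311.] 51.0 [0.587 0.309 0.02 ]
[0.51423251 0.37760483 0.10848602] [-3.13915442 -0.00717757  0.35210947] 0.023397247226725978
[0.469 0.401 0.029]
[0.438 0.385 0.029]
[0.427 0.403 0.029]
[0.458 0.418 0.029]
```

Request:
{"method": "servo_tool", "body": {"series": [[0, [0.1, -0.5, 0.5], [0, 0, 0.3]], [0, [0.2, -0.8, 0.5], [0, 0, 0.4]], [0, [0.22, -0.95, 0.4], [0, 0, 0.4]], [0, [0.22, -0.95, 0], [0, 0, 0.4]], [0, [0.22, -0.95, 0], [0, 0, 0.4]], [0, [0.22, -0.95, 0], [0, 0, 0.4]], [0, [0.22, -0.95, 0], [0, 0, 0.4]], [0, [0.22, -0.95, 0], [0, 0, 0.4]]]}}

```text
time_s: 36.6
position: [0.5604, 0.1641, 0.1454]
tool_rot: [-3.142, 0.001, 0.679]
force: [0.5, -0.1, -0.4]
finger_gap: 0.0234
finger_force: 30.0
```

Request:
{"method": "servo_tool", "body": {"series": [[0, [0.22, -0.95, 0], [0, 0, 0.4]], [0, [0.22, -0.95, 0], [0, 0, 0.4]], [0, [0.22, -0.95, 0], [0, 0, 0.4]], [0, [0.22, -0.95, 0], [0, 0, 0.4]], [0, [0.22, -0.95, 0], [0, 0, 0.37]], [0, [0.2, -0.85, 0], [0, 0, 0]], [0, [0, 0, 0], [0, 0, 0]], [0, [0, 0, 0], [0, 0, 0]]]}}

```text
time_s: 37.4
position: [0.5993, -0.0026, 0.1453]
tool_rot: [-3.141, 0.0, 0.882]
force: [-0.6, -0.0, -0.1]
finger_gap: 0.0237
finger_force: 30.0
```

Request:
{"method": "servo_tool", "body": {"series": [[0, [0.05, -0.12, -0.5], [0, 0, 0]], [0, [0, 0, -0.5], [0, 0, 0]], [0, [0, 0, -0.5], [0, 0, 0]], [0, [0, 0, -0.5], [0, 0, 0]], [0, [0, 0, -0.4], [0, 0, 0]], [0, [0, 0, -0.3], [0, 0, 0]], [0, [0, 0, 0], [0, 0, 0]], [0, [0, 0, 0], [0, 0, 0]]]}}

```text
time_s: 38.2
position: [0.6014, -0.006, 0.0645]
tool_rot: [3.141, -0.0, 0.883]
force: [-0.4, -0.0, -0.1]
finger_gap: 0.0239
finger_force: 30.0
```

Request:
{"method": "servo_tool", "body": {"series": [[0.35, [0, 0, 0], [0, 0, 0]], [0.35, [0, 0, 0], [0, 0, 0]], [0.35, [0, 0, 0], [0, 0, 0]], [0.35, [0, 0, 0], [0, 0, 0]], [0.35, [0, 0, 0.5], [0, 0, 0]], [0.35, [0, 0, 0.8], [0, 0, 0]], [0.35, [0, 0, 0.8], [0, 0, 0]], [0.35, [0, 0, 0.9], [0, 0, 0]]]}}

```text
time_s: 39.0
position: [0.601, -0.006, 0.1562]
tool_rot: [-3.142, -0.0, 0.883]
force: [0.9, 0.0, -0.7]
finger_gap: 0.0311
finger_force: 0.0
```

Request:
{"method": "servo_tool", "body": {"series": [[0.55, [-0.3, 0.7, 0], [0, 0, -0.4]], [0.55, [-0.35, 0.95, 0], [0, 0, -0.4]], [0.55, [-0.35, 0.95, 0], [0, 0, -0.4]], [0.55, [-0.35, 0.95, 0], [0, 0, -0.4]], [0.55, [-0.35, 0.95, 0], [0, 0, -0.4]], [0.55, [-0.35, 0.95, 0], [0, 0, -0.4]], [0.55, [-0.35, 0.95, 0], [0, 0, -0.4]], [0.55, [-0.35, 0.95, 0], [0, 0, -0.4]]]}}

```text
time_s: 39.8
position: [0.5184, 0.2157, 0.1557]
tool_rot: [3.141, -0.001, 0.546]
force: [0.1, 0.8, -0.5]
finger_gap: 0.0484
finger_force: 0.0
```

Request:
{"method": "servo_tool", "body": {"series": [[0.55, [-0.35, 0.95, 0], [0, 0, -0.4]], [0.55, [-0.35, 0.95, 0], [0, 0, -0.34]], [0.55, [-0.35, 0.95, -0.2], [0, 0, 0]], [0.55, [-0.35, 0.95, -0.4], [0, 0, 0]], [0.55, [-0.35, 0.95, -0.5], [0, 0, 0]], [0.55, [-0.3, 0.95, -0.5], [0, 0, 0]], [0.55, [-0.3, 0.8, -0.5], [0, 0, 0]], [0.55, [0, 0, -0.5], [0, 0, 0]]]}}

```text
time_s: 40.6
position: [0.4456, 0.4145, 0.0774]
tool_rot: [-3.138, -0.002, 0.476]
force: [-0.0, 0.1, 1.1]
finger_gap: 0.0485
finger_force: 0.0
```

```bash
python3 -c "
from h import *
f,s=look()"
```

```text
[220.7 205.4] [0.499 0.298] [0.119 0.264] long axis deg 95
side [244. 358.] 211.5 [0.467 0.377 0.02 ]
side [196. 281.] 64.0 [0.697 0.27  0.02 ]
[0.44707788 0.40847217 0.07518463] [3.14044363e+00 2.91801359e-03 4.71695533e-01] 0.04871557710411116
```

Request:
{"method": "servo_tool", "body": {"series": [[0.55, [0, 0, 0], [0, 0, 0]], [0.55, [0, 0, 0], [0, 0, 0]], [0.55, [0, 0, 0], [0, 0, 0]], [0.55, [0, 0, -0.5], [0, 0, 0]], [0.55, [0, 0, -0.5], [0, 0, 0]], [0.55, [0, 0, -0.5], [0, 0, 0]], [0.55, [0, 0, 0], [0, 0, 0]], [0.55, [0, 0, 0], [0, 0, 0]]]}}

```text
time_s: 41.5
position: [0.4476, 0.4091, 0.0306]
tool_rot: [3.141, 0.002, 0.471]
force: [0.2, -1.0, -0.5]
finger_gap: 0.0487
finger_force: 0.0
```

Request:
{"method": "servo_tool", "body": {"series": [[0.55, [0.05, -0.23, 0], [0, 0, 0]], [0.55, [0, 0, -0.4], [0, 0, 0]], [0.55, [0, 0, -0.4], [0, 0, 0]], [0.55, [0, 0, -0.35], [0, 0, 0]], [0.55, [0, 0, -0.25], [0, 0, 0]], [0.55, [0, 0, -0.1], [0, 0, 0]], [0.55, [0, 0, 0], [0, 0, 0]], [0, [0, 0, 0], [0, 0, 0]]]}}

```text
time_s: 42.3
position: [0.4497, 0.4028, -0.0134]
tool_rot: [-3.141, -0.0, 0.471]
force: [0.5, 0.9, -0.8]
finger_gap: 0.0423
finger_force: 0.0
```

Request:
{"method": "servo_tool", "body": {"series": [[0, [0, 0, 0], [0, 0, 0]], [0, [0, 0, 0], [0, 0, 0]], [0, [0, 0, 0], [0, 0, 0]], [0, [0, 0, 0], [0, 0, 0]], [0, [0, 0, 0.5], [0, 0, 0]], [0, [0, 0, 0.8], [0, 0, 0]], [0, [0, 0, 0.9], [0, 0, 0]], [0, [0, 0, 0.9], [0, 0, 0]]]}}

```text
time_s: 43.1
position: [0.4494, 0.4025, 0.0813]
tool_rot: [-3.141, -0.0, 0.471]
force: [0.4, 0.3, 0.1]
finger_gap: 0.0235
finger_force: 30.0
```

Request:
{"method": "servo_tool", "body": {"series": [[0, [0.1, -0.5, 0.8], [0, 0, 0.2]], [0, [0.2, -0.8, 0.8], [0, 0, 0.25]], [0, [0.23, -0.95, 0.6], [0, 0, 0.25]], [0, [0.23, -0.95, 0], [0, 0, 0.25]], [0, [0.23, -0.95, 0], [0, 0, 0.25]], [0, [0.23, -0.95, 0], [0, 0, 0.25]], [0, [0.23, -0.95, 0], [0, 0, 0.25]], [0, [0.23, -0.95, 0], [0, 0, 0.25]]]}}

```text
time_s: 43.9
position: [0.5002, 0.1913, 0.1464]
tool_rot: [3.141, -0.001, 0.676]
force: [-0.1, -0.2, -0.1]
finger_gap: 0.0237
finger_force: 30.0
```

Request:
{"method": "servo_tool", "body": {"series": [[0, [0.23, -0.95, 0], [0, 0, 0.25]], [0, [0.23, -0.95, 0], [0, 0, 0.25]], [0, [0.23, -0.95, 0], [0, 0, 0.25]], [0, [0.23, -0.95, 0], [0, 0, 0.25]], [0, [0.23, -0.95, 0], [0, 0, 0.25]], [0, [0.23, -0.95, 0], [0, 0, 0.25]], [0, [0.23, -0.95, 0], [0, 0, 0.25]], [0, [0.23, -0.95, 0], [0, 0, 0.25]]]}}

```text
time_s: 44.7
position: [0.5554, -0.0367, 0.1465]
tool_rot: [3.141, -0.0, 0.885]
force: [0.0, 0.1, -0.6]
finger_gap: 0.0234
finger_force: 30.0
```

Request:
{"method": "servo_tool", "body": {"series": [[0, [0.2, -0.75, 0], [0, 0, 0]], [0, [0, 0, 0], [0, 0, 0]], [0, [0, 0, 0], [0, 0, 0]], [0, [0, 0, 0], [0, 0, 0]], [0, [0, 0, 0], [0, 0, 0]], [0, [0, 0, 0], [0, 0, 0]], [0, [0, 0, 0], [0, 0, 0]], [0, [0, 0, 0], [0, 0, 0]]]}}

```text
time_s: 45.5
position: [0.5612, -0.0577, 0.1454]
tool_rot: [-3.142, 0.0, 0.885]
force: [-0.5, 0.4, 0.3]
finger_gap: 0.0237
finger_force: 30.0
```

Request:
{"method": "servo_tool", "body": {"series": [[0, [0, 0, -0.5], [0, 0, 0]], [0, [0, 0, -0.5], [0, 0, 0]], [0, [0, 0, -0.5], [0, 0, 0]], [0, [0, 0, -0.5], [0, 0, 0]], [0, [0, 0, -0.4], [0, 0, 0]], [0, [0, 0, -0.3], [0, 0, 0]], [0, [0, 0, 0], [0, 0, 0]], [0, [0, 0, 0], [0, 0, 0]]]}}

```text
time_s: 46.3
position: [0.5614, -0.0579, 0.0645]
tool_rot: [3.142, -0.0, 0.884]
force: [0.7, -0.1, -0.1]
finger_gap: 0.0236
finger_force: 30.0
```

Request:
{"method": "servo_tool", "body": {"series": [[0.35, [0, 0, 0], [0, 0, 0]], [0.35, [0, 0, 0], [0, 0, 0]], [0.35, [0, 0, 0], [0, 0, 0]], [0.35, [0, 0, 0], [0, 0, 0]], [0.35, [0, 0, 0.5], [0, 0, 0]], [0.35, [0, 0, 0.8], [0, 0, 0]], [0.35, [0, 0, 0.9], [0, 0, 0]], [0.35, [0, 0, 0.9], [0, 0, 0]]]}}

```text
time_s: 47.1
position: [0.5613, -0.0579, 0.1595]
tool_rot: [3.141, -0.0, 0.884]
force: [-0.1, -0.6, 0.2]
finger_gap: 0.0307
finger_force: 0.0
```

Request:
{"method": "servo_tool", "body": {"series": [[1, [-0.4, -0.3, 0.4], [0, 0, -0.5]], [1, [-0.6, -0.6, 0.4], [0, 0, -0.7]], [1, [-0.6, -0.9, 0], [0, 0, -0.7]], [1, [-0.6, -0.9, 0], [0, 0, -0.7]], [1, [-0.6, -0.9, 0], [0, 0, -0.7]], [1, [-0.6, -0.9, 0], [0, 0, -0.7]], [1, [-0.5, -0.9, 0], [0, 0, -0.7]], [1, [-0.3, -0.9, 0], [0, 0, -0.7]]]}}

```text
time_s: 47.9
position: [0.4341, -0.2481, 0.1826]
tool_rot: [3.141, -0.0, 0.315]
force: [-0.0, -0.1, -0.1]
finger_gap: 0.0881
finger_force: 0.0
```

Request:
{"method": "servo_tool", "body": {"series": [[1, [-0.2, -0.9, 0], [0, 0, -0.7]], [1, [-0.1, -0.9, 0], [0, 0, -0.7]], [1, [0, -0.2, 0], [0, 0, -0.5]], [1, [0, 0, 0], [0, 0, 0]], [1, [0, 0, 0], [0, 0, 0]], [1, [0, 0, 0], [0, 0, 0]], [1, [0, 0, 0], [0, 0, 0]], [1, [0, 0, 0], [0, 0, 0]]]}}

```text
time_s: 48.7
position: [0.4264, -0.3065, 0.1815]
tool_rot: [-3.141, -0.0, 0.121]
force: [0.6, 1.0, -0.2]
finger_gap: 0.0879
finger_force: 0.0
```

```bash
python3 - <<'E'
from h import *
f,s=look()
im=[cv2.resize(g['pixels'][a:a+80,b:b+80,::-1],(400,400),interpolation=cv2.INTER_CUBIC) for g,a,b in((f,135,295),(f,190,380))]
cv2.imwrite('pics/g7.png',cv2.convertScaleAbs(np.hstack(im),alpha=2))
E
```

```text
side [202. 278.] 369.0 [0.689 0.256 0.02 ]
[ 0.42632363 -0.30678191  0.18145536] [-3.14157235e+00 -1.12286689e-05  1.20342480e-01] 0.08793829319071936
```

View pics/g7.png

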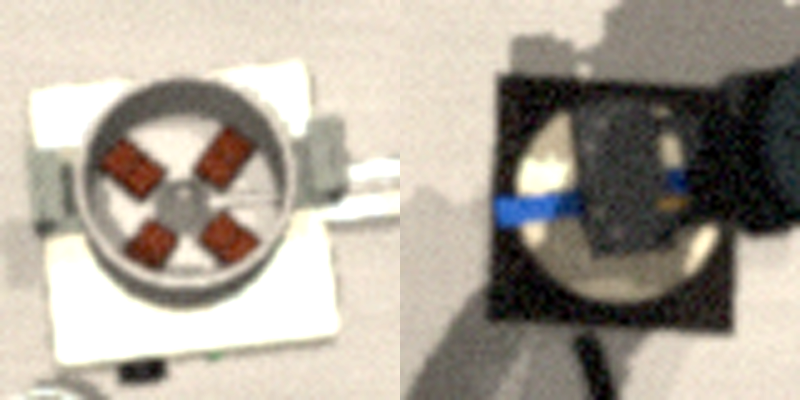

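Request:
{"method": "servo_tool", "body": {"series": [[1, [-0.04, 0, -0.6], [0, 0, -0.21]], [1, [0, 0, -0.9], [0, 0, 0]], [1, [0, 0, -1], [0, 0, 0]], [1, [0, 0, -1], [0, 0, 0]], [1, [0, 0, -0.9], [0, 0, 0]], [1, [0, 0, -0.7], [0, 0, 0]], [1, [0, 0, -0.5], [0, 0, 0]], [1, [0, 0, 0], [0, 0, 0]]]}}

```text
time_s: 49.6
position: [0.424, -0.3062, 0.0119]
tool_rot: [-3.14, 0.002, 0.098]
force: [-0.3, -0.7, 0.1]
finger_gap: 0.0884
finger_force: 0.0
```

Request:
{"method": "servo_tool", "body": {"series": [[1, [0, 0, -0.2], [0, 0, 0]], [1, [0, 0, 0], [0, 0, 0]], [1, [0, 0, 0], [0, 0, 0]], [0, [0, 0, 0], [0, 0, 0]], [0, [0, 0, 0], [0, 0, 0]], [0, [0, 0, 0], [0, 0, 0]], [0, [0, 0, 0], [0, 0, 0]], [0, [0, 0, 0], [0, 0, 0]]]}}

```text
time_s: 50.4
position: [0.4251, -0.3069, 0.0075]
tool_rot: [-3.141, 0.0, 0.098]
force: [-0.6, 0.7, 2.2]
finger_gap: 0.0498
finger_force: 2.3
```

Request:
{"method": "servo_tool", "body": {"series": [[0, [0, 0, 0], [0, 0, 0]], [0, [0, 0, 0], [0, 0, 0]], [0, [0, 0, 0], [0, 0, 0]], [0, [0, 0, 0], [0, 0, 0]], [0, [0, 0, 0], [0, 0, 0]], [0, [0, 0, 0], [0, 0, 0]], [0, [0, 0, 0], [0, 0, 0]], [0, [0, 0, 0], [0, 0, 0]]]}}

```text
time_s: 51.2
position: [0.4251, -0.3068, 0.0078]
tool_rot: [-3.142, 0.0, 0.098]
force: [-2.4, 1.5, 6.9]
finger_gap: 0.026
finger_force: 30.0
```

Request:
{"method": "servo_tool", "body": {"series": [[0, [0, 0, 0.3], [0, 0, 0]], [0, [0, 0, 0.7], [0, 0, 0]], [0, [0, 0, 0.8], [0, 0, 0]], [0, [0, 0, 0.8], [0, 0, 0]], [0, [0, 0, 0.8], [0, 0, 0]], [0, [0, 0, 0.8], [0, 0, 0]], [0, [0, 0, 0.8], [0, 0, 0]], [0, [0, 0, 0.8], [0, 0, 0]]]}}

```text
time_s: 52.0
position: [0.4245, -0.3068, 0.1825]
tool_rot: [-3.141, 0.0, 0.098]
force: [0.3, 0.5, -2.2]
finger_gap: 0.0262
finger_force: 30.0
```

Request:
{"method": "servo_tool", "body": {"series": [[0, [0.2, 0.3, 0], [0, 0, 0]], [0, [0.3, 0.5, 0], [0, 0, 0]], [0, [0.35, 0.6, 0], [0, 0, 0]], [0, [0.35, 0.6, 0], [0, 0, 0]], [0, [0.35, 0.6, 0], [0, 0, 0]], [0, [0.35, 0.6, 0], [0, 0, 0]], [0, [0.35, 0.6, 0], [0, 0, 0]], [0, [0.35, 0.6, 0], [0, 0, 0]]]}}

```text
time_s: 52.8
position: [0.5027, -0.1732, 0.18]
tool_rot: [-3.14, 0.002, 0.098]
force: [0.7, -0.2, -1.3]
finger_gap: 0.0262
finger_force: 30.0
```

Request:
{"method": "servo_tool", "body": {"series": [[0, [0.35, 0.6, 0], [0, 0, 0]], [0, [0.35, 0.6, 0], [0, 0, 0]], [0, [0.35, 0.6, 0], [0, 0, 0]], [0, [0.35, 0.6, 0], [0, 0, 0]], [0, [0.35, 0.6, 0], [0, 0, 0]], [0, [0.35, 0.6, 0], [0, 0, 0]], [0, [0.3, 0.6, 0], [0, 0, 0]], [0, [0.2, 0.5, 0], [0, 0, 0]]]}}

```text
time_s: 53.6
position: [0.5807, -0.0318, 0.18]
tool_rot: [-3.141, 0.002, 0.099]
force: [-0.4, -0.2, -2.3]
finger_gap: 0.0258
finger_force: 30.0
```

Request:
{"method": "servo_tool", "body": {"series": [[0, [0, 0, 0], [0, 0, 0]], [0, [0, 0, 0], [0, 0, 0]], [0, [0, 0, 0], [0, 0, 0]], [0, [0, 0, 0], [0, 0, 0]], [0, [0, 0, 0], [0, 0, 0]], [0, [0, 0, 0], [0, 0, 0]], [0, [0, 0, 0], [0, 0, 0]], [0, [0, 0, 0], [0, 0, 0]]]}}

```text
time_s: 54.4
position: [0.581, -0.0341, 0.1814]
tool_rot: [3.142, 0.0, 0.098]
force: [-0.6, -0.3, -2.2]
finger_gap: 0.0263
finger_force: 30.0
```

Request:
{"method": "servo_tool", "body": {"series": [[0, [0, 0, -0.3], [0, 0, 0]], [0, [0, 0, -0.4], [0, 0, 0]], [0, [0, 0, -0.4], [0, 0, 0]], [0, [0, 0, -0.3], [0, 0, 0]], [0, [0, 0, -0.2], [0, 0, 0]], [0, [0, 0, -0.2], [0, 0, 0]], [0, [0, 0, -0.1], [0, 0, 0]], [0, [0, 0, 0], [0, 0, 0]]]}}

```text
time_s: 55.2
position: [0.5809, -0.034, 0.1241]
tool_rot: [-3.141, 0.0, 0.098]
force: [-0.9, 0.6, -2.0]
finger_gap: 0.026
finger_force: 30.0
```

Request:
{"method": "servo_tool", "body": {"series": [[0, [0, 0, -0.1], [0, 0, 0]], [0, [0, 0, -0.1], [0, 0, 0]], [0, [0, 0, 0], [0, 0, 0]], [0, [0, 0, 0], [0, 0, 0]], [0, [0, 0, 0], [0, 0, 0]], [0, [0, 0, 0], [0, 0, 0]], [0, [0, 0, 0], [0, 0, 0]], [0, [0, 0, 0], [0, 0, 0]]]}}

```text
time_s: 56.0
position: [0.5811, -0.034, 0.1185]
tool_rot: [-3.142, -0.0, 0.098]
force: [-0.5, 0.2, -2.8]
finger_gap: 0.0259
finger_force: 30.0
```

Still hanging free; ease down a little more to touch.

Request:
{"method": "servo_tool", "body": {"series": [[0, [0, 0, -0.05], [0, 0, 0]], [0, [0, 0, -0.03], [0, 0, 0]], [0, [0, 0, 0], [0, 0, 0]], [0, [0, 0, 0], [0, 0, 0]], [0, [0, 0, 0], [0, 0, 0]], [0, [0, 0, 0], [0, 0, 0]], [0, [0, 0, 0], [0, 0, 0]], [0, [0, 0, 0], [0, 0, 0]]]}}

```text
time_s: 56.8
position: [0.5813, -0.0341, 0.1177]
tool_rot: [3.141, -0.001, 0.098]
force: [-4.6, -1.0, 12.6]
finger_gap: 0.026
finger_force: 30.0
```

Request:
{"method": "servo_tool", "body": {"series": [[1, [0, 0, 0], [0, 0, 0]], [1, [0, 0, 0], [0, 0, 0]], [1, [0, 0, 0], [0, 0, 0]], [1, [0, 0, 0], [0, 0, 0]], [1, [0, 0, 0], [0, 0, 0]], [1, [0, 0, 0], [0, 0, 0]], [1, [0, 0, 0], [0, 0, 0]], [1, [0, 0, 0], [0, 0, 0]]]}}

```text
time_s: 57.6
position: [0.5809, -0.0341, 0.1158]
tool_rot: [-3.142, 0.0, 0.098]
force: [-0.5, 0.2, -0.5]
finger_gap: 0.0871
finger_force: 0.0
```

Request:
{"method": "servo_tool", "body": {"series": [[1, [0, 0, 0], [0, 0, 0]], [1, [0, 0, 0.5], [0, 0, 0]], [1, [0, 0, 0.7], [0, 0, 0]], [1, [0, 0, 0.8], [0, 0, 0]], [1, [0, 0, 0.8], [0, 0, 0]], [1, [-0.3, 0.9, 0], [0, 0, 0]], [1, [-0.9, 0.9, 0], [0, 0, 0]], [1, [-0.9, 0.9, 0], [0, 0, 0]]]}}

```text
time_s: 58.4
position: [0.5178, 0.0481, 0.2013]
tool_rot: [-3.141, -0.002, 0.097]
force: [-0.8, 0.6, -0.0]
finger_gap: 0.0887
finger_force: 0.0
```

Request:
{"method": "servo_tool", "body": {"series": [[0.55, [-0.9, 0.9, 0], [0, 0, 0]], [0.55, [-0.9, 0.9, 0], [0, 0, 0]], [0.55, [-0.9, 0.9, 0], [0, 0, 0]], [0.55, [0, 0, 0], [0, 0, 0]], [0.55, [0, 0, 0], [0, 0, 0]], [0.55, [0, 0, 0], [0, 0, 0]], [0.55, [0, 0, 0], [0, 0, 0]], [0.55, [0, 0, 0], [0, 0, 0]]]}}

```text
time_s: 59.2
position: [0.4376, 0.1273, 0.2]
tool_rot: [-3.142, 0.0, 0.096]
force: [0.2, -0.9, -0.2]
finger_gap: 0.0486
finger_force: 0.0
```

```bash
python3 - <<'E'
from h import *
f=grab('top');s=grab('side');print(env.get_obs()['position'])
im=[cv2.resize(g['pixels'][a:a+100,b:b+100,::-1],(400,400),interpolation=cv2.INTER_CUBIC) for g,a,b in((f,120,330),(s,135,270))]
cv2.imwrite('pics/g8.png',cv2.convertScaleAbs(np.hstack(im),alpha=1.7))
E
```

```text
[0.4373419  0.1275335  0.19992267]
```

View pics/g8.png

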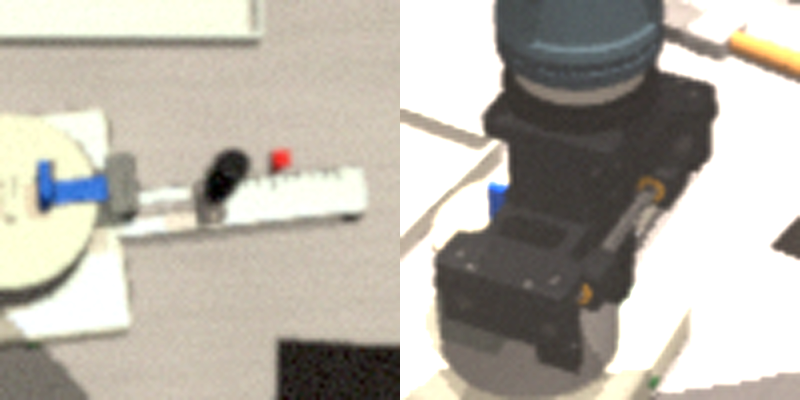

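```bash
python3 - <<'E'
from h import *
f=grab('top');s=grab('side')
def tri(a,b):
    (o1,d1),(o2,d2)=a,b;A=np.c_[d1,-d2];t=np.linalg.lstsq(A,o2-o1,rcond=None)[0];p,q=o1+t[0]*d1,o2+t[1]*d2;return np.round((p+q)/2,4),np.linalg.norm(p-q).round(4)
def cen(im,cond,box,mn=3):
    h=cv2.cvtColor(im,cv2.COLOR_BGR2HSV).astype(int);m=cond(h);r=np.zeros_like(m);r[box[0]:box[1],box[2]:box[3]]=1;m&=r
    out=[]
    n,l,st,c=cv2.connectedComponentsWithStats(m.astype(np.uint8))
    for i in range(1,n):
        if st[i,4]>=mn: out.append((c[i].round(2),st[i].tolist()))
    return out
red=lambda h:((h[:,:,0]<8)|(h[:,:,0]>172))&(h[:,:,1]>110)&(h[:,:,2]>60)
blk=lambda h:(h[:,:,2]<45)
t0=cv2.imread('pics/top0.png');s0=cv2.imread('pics/side0.png')
print('red top',cen(t0,red,(150,175,385,415)));rs=cen(s0,red,(150,210,310,360));print('red side',rs)
print('blk top',cen(t0,blk,(145,185,375,396)));bs=cen(s0,blk,(145,195,312,335));print('blk side',bs)
blue=lambda h:(h[:,:,0]>100)&(h[:,:,0]<130)&(h[:,:,1]>120)&(h[:,:,2]>50)
print('blue0',cen(t0,blue,(150,190,300,365)));print('blue1',cen(np.ascontiguousarray(f['pixels'][:,:,::-1]),blue,(150,190,300,365)))
y=np.array([-.098,.995])
# handle axis: project ends for home handle at candidate d
for d in(.146,.150,.154):
    P=np.array([.581,-.034])-d*y
    print(d,P,'top',proj(f,[*P,.165]),proj(f,[*P,.09]),proj(f,[*P,.1275]),'side',proj(s,[*P,.165]),proj(s,[*P,.09]),proj(s,[*P,.1275]))
for z in(.03,.04,.055,.07): print(z,onz(f,400.3,159.5,z))
E
```

```text
red top [(array([399.67, 159.62]), [398, 157, 5, 6, 21])]
red side []
blk top [(array([385.52, 163.81]), [381, 158, 11, 13, 89])]
blk side [(array([324.29, 162.12]), [322, 153, 5, 21, 75])]
blue0 [(array([347.39, 166.68]), [340, 161, 17, 10, 94]), (array([316.55, 170.03]), [308, 163, 17, 12, 96])]
blue1 [(array([347.35, 166.82]), [340, 161, 17, 10, 95]), (array([316.47, 170.13]), [307, 163, 18, 12, 99])]
0.146 [ 0.595308 -0.17927 ] top [387.53738957 162.34485861] [383.41162908 168.61659204] [385.402067   165.59120082] side [325.46845675 151.34243039] [325.61730325 173.24610513] [325.54412528 162.49405877]
0.15 [ 0.5957  -0.18325] top [389.03651282 162.20202366] [384.80938293 168.48251938] [386.84874882 165.45287245] side [326.07530265 150.58606541] [326.20224002 172.47423806] [326.13980096 161.72946374]
0.154 [ 0.596092 -0.18723 ] top [390.53510821 162.05931441] [386.20670434 168.34854253] [388.29495374 165.31465367] side [326.67970608 149.83272543] [326.78489827 171.70536718] [326.73311846 160.9678808 ]
0.03 [ 0.63694355 -0.23986362  0.03      ]
0.04 [ 0.63443473 -0.23789796  0.04      ]
0.055 [ 0.6306715  -0.23494947  0.055     ]
0.07 [ 0.62690827 -0.23200098  0.07      ]
```

```bash
python3 - <<'E'
from h import *
f=grab('top');s=grab('side')
for z in(0,.015,.03,.045,.06): print(z,'side',proj(s,onz(f,399.7,159.6,z)))
t0=cv2.imread('pics/top0.png');s0=cv2.imread('pics/side0.png')
print(t0[155:166,394:406,2]);print((t0[155:166,394:406,2].astype(int)-t0[155:166,394:406,1]))
d=(s0[:,:,2].astype(int)-s0[:,:,1])[140:200,315:360];i=np.argwhere(d>35);print(len(i),[(a+140,b+315,d[a,b]) for a,b in i][:30])
# rail edges along column cross-sections in top view
g=cv2.cvtColor(t0,cv2.COLOR_BGR2GRAY)
for u in(400,408,416): print(u,g[155:185,u])
print(g[163:175,374:386])
E
```

```text
0 side [322.66404282 180.90004254]
0.015 side [323.18998169 177.9124403 ]
0.03 side [323.72530743 174.87144683]
0.045 side [324.27028024 171.77558038]
0.06 side [324.82517026 168.6233025 ]
[[115 117 116 114 113 115 116 116 112 115 115 113]
 [116 115 113 117 115 115 114 116 119 115 111 112]
 [112 111 114 112 118 126 120 123 123 117 116 116]
 [114 115 109  97 112 129 132 133 123 117 111 115]
 [115 114 102  89 110 131 137 136 129 117 111 115]
 [111 115 101  82  93 122 131 129 124 117 114 115]
 [110 109 101  72  78  97 107 113 115 111 112 111]
 [108 110 101  76  63  75  94 103 108 107 106 115]
 [101 106 100  83  80  91  99 101 107 100 102 117]
 [104 116 117 106 112 123 121 117 126 122 118 132]
 [113 128 135 122 116 134 133 127 136 136 136 140]]
[[  6   8   7   8   8   8   7   7   8   7   7   5]
 [  6   6   6   8  12  14  13  13  13   7   5   5]
 [  6   5   7  14  30  48  51  46  31  12   9   7]
 [  5   7   8  19  56  87  90  78  44  14   4   6]
 [  6   6   7  22  66 102 107  93  55  17   5   6]
 [  6   4   6  16  62 100 107  85  55  15   8   8]
 [  5   6   6  11  47  75  67  52  34  13  
[... 1706 characters left out ...]
8 140 144 142 143 144 141 144 142 132
  82  45  66  99 107 108 107 106 111 109 105 109]
[[106 106 104 107 106 105  94  68  36  14   4  15]
 [107 106 105 107 105 101  87  58  24   2   0   4]
 [102 103 106 109  99  84  67  42  13   9   1   0]
 [ 99 102 108 104  86  76  68  33   1   3  13   3]
 [132 134 128 117  83  69  63  31  13   0   1  12]
 [141 142 137 120  86  63  54  29  12   6   4   8]
 [133 133 128 108  76  58  49  36  23   6  13  22]
 [108 106 101  92  78  58  50  41  31  27  31  53]
 [ 97  97  95  94  80  56  47  50  48  52  54  77]
 [ 96  99  98  96  88  56  58  58  61  67  68  74]
 [115 118 118 118 108  69  59  61  71  84  75  75]
 [130 133 134 130 117  72  60  61  68  85  71  83]]
```

```bash
python3 - <<'E'
from h import *
s0=cv2.imread('pics/side0.png').astype(int);np.set_printoptions(linewidth=200)
print(s0[164:186,316:332,2]-s0[164:186,316:332,1]);print(s0[164:186,316:332,2])
s=grab('side')
for P in([.5995,-.1795,.09],[.5995,-.1795,.055],[.5995,-.1795,.039]):print(P,proj(s,P))
E
```

```text
[[12 13 12 13 12  5  3  4  3  3  5  5  7 12 12 12]
 [14 11 12 12 11  7  4  5  3  4  5  4  9 12 12 12]
 [11 13 11 11 14  6  4  4  5  4  5  5  7 11 12 12]
 [14 12 12 13 12  6  3  4  3  5  3  4  6 12 13 12]
 [14 12 14 14 13  7  4  4  3  4  4  4  7 13 12 11]
 [10 12 12 13 12  6  3  4  3  4  7  4  7 12 13 12]
 [ 4  5  6  7  9  6  5  4  3  3  2  4  7 12 13  8]
 [ 3  2  2  2  5  4  5  5  4  3  5  6  7 12 12  5]
 [ 4  4  2  3  3  2  3  3  3  4  3  5  7  9  7  5]
 [ 5  2  3  3  3  4  5  2  4  3  4  5  9 10  6  5]
 [ 2  4  4  3  3  5  7  5  2  3  4  8 10  6  6  5]
 [ 2  1  3  4  3  6 11  6  5  4  5  6  6  6  5  6]
 [ 1  4  3  2  3  5  9  8  6  6  5  4  6  5  5  4]
 [ 1  3  3  4  3  6  9  6  5  6  5  6  4  3  5  5]
 [ 2  3  3  2  3  5 10  7  7  7  5  6  5  5  5  5]
 [ 4  3  4  5  3  4 10  7  6  6  8  5  6  5  4  2]
 [ 6  3  3  3  2  6  6  5  7  7  6  7  5  5  3  4]
 [16 10  5  3  3  5  7  5  6  7  6  5  8  7  5  5]
 [18 17 13  6  4  2  5  5  8  6  6  8 11  9  7  5]
 [19 18 18 15  8  6  6  6  7  7  7 10 13 14  6  2]
 [18 18 18 19 16  9  5  7  7  9  8  8  9  9  6  3]
 [19 18 19 17 17 17 11  5  7 
[... 955 characters left out ...]
 219]
 [ 57  58  58  58  63  85 133  82  75  85  93 144 211 216 218 219]
 [ 59  57  59  62  63  82 127  82  81  85  97 141 214 219 219 218]
 [ 80  62  59  62  62  68  81  74  82  86  94 140 207 216 218 218]
 [169 111  72  64  63  65  72  73  82  86  89 108 162 184 211 218]
 [214 200 140  88  69  63  70  73  81  86  88  96 120 129 159 211]
 [220 218 207 172 112  77  87  84  84  86  90 110 137 139 116 185]
 [219 221 219 215 198 119  86  92  91  91  94  98 102  99 106 182]
 [220 219 220 219 217 197 114  82  75  73  86  97  95  73 106 181]]
[0.5995, -0.1795, 0.09] [324.38684268 172.76311818]
[0.5995, -0.1795, 0.055] [324.47294772 182.45344523]
[0.5995, -0.1795, 0.039] [324.51142332 186.7787714 ]
```

Request:
{"method": "servo_tool", "body": {"series": [[0.55, [0.3, -0.5, 0], [0, 0, 0]], [0.55, [0.4, -0.8, 0], [0, 0, 0]], [0.55, [0.5, -0.9, 0], [0, 0, 0]], [0.55, [0.5, -0.9, 0], [0, 0, 0]], [0.55, [0.5, -0.9, 0], [0, 0, 0]], [0.55, [0.5, -0.9, 0], [0, 0, 0]], [0.55, [0.5, -0.9, 0], [0, 0, 0]], [0.55, [0.5, -0.9, 0], [0, 0, 0]]]}}

```text
time_s: 60.35
position: [0.5485, -0.0742, 0.1999]
tool_rot: [-3.142, 0.0, 0.098]
force: [-0.1, 1.0, 0.4]
finger_gap: 0.0488
finger_force: 0.0
```

Request:
{"method": "servo_tool", "body": {"series": [[0.55, [0.5, -0.9, 0], [0, 0, 0]], [0.55, [0.5, -0.9, 0], [0, 0, 0]], [0.55, [0.4, -0.9, 0], [0, 0, 0]], [0.55, [0.3, -0.8, 0], [0, 0, 0]], [0.55, [0, 0, 0], [0, 0, 0]], [0.55, [0, 0, 0], [0, 0, 0]], [0.55, [0, 0, 0], [0, 0, 0]], [0.55, [0, 0, 0], [0, 0, 0]]]}}

```text
time_s: 61.15
position: [0.5989, -0.1765, 0.2001]
tool_rot: [-3.141, 0.0, 0.1]
force: [-0.4, 0.3, -0.3]
finger_gap: 0.0485
finger_force: 0.0
```

Request:
{"method": "servo_tool", "body": {"series": [[0.55, [0.02, -0.1, -0.3], [0, 0, 0]], [0.55, [0, 0, -0.5], [0, 0, 0]], [0.55, [0, 0, -0.5], [0, 0, 0]], [0.55, [0, 0, -0.5], [0, 0, 0]], [0.55, [0, 0, -0.5], [0, 0, 0]], [0.55, [0, 0, -0.5], [0, 0, 0]], [0.55, [0, 0, -0.5], [0, 0, 0]], [0.55, [0, 0, -0.3], [0, 0, 0]]]}}

```text
time_s: 61.95
position: [0.5989, -0.1808, 0.0901]
tool_rot: [-3.141, 0.002, 0.098]
force: [0.4, -0.1, 0.5]
finger_gap: 0.0483
finger_force: 0.0
```

Request:
{"method": "servo_tool", "body": {"series": [[0.55, [0, 0, 0], [0, 0, 0]], [0.55, [0, 0, 0], [0, 0, 0]], [0, [0, 0, 0], [0, 0, 0]], [0, [0, 0, 0], [0, 0, 0]], [0, [0, 0, 0], [0, 0, 0]], [0, [0, 0, 0], [0, 0, 0]], [0, [0, 0, 0], [0, 0, 0]], [0, [0, 0, 0], [0, 0, 0]]]}}

```text
time_s: 62.75
position: [0.6001, -0.1824, 0.0925]
tool_rot: [3.14, -0.001, 0.097]
force: [1.1, -5.3, 1.6]
finger_gap: 0.0213
finger_force: 30.0
```

Request:
{"method": "servo_tool", "body": {"series": [[0, [0, 0, 0], [0, 0, 0]], [0, [0, 0, 0], [0, 0, 0]], [0, [0, 0, 0], [0, 0, 0]], [0, [0, 0, 0], [0, 0, 0]], [0, [0, 0, 0], [0, 0, 0]], [0, [0, 0, 0], [0, 0, 0]], [0, [0, 0, 0], [0, 0, 0]], [0, [0, 0, 0], [0, 0, 0]]]}}

```text
time_s: 63.55
position: [0.6001, -0.1825, 0.0925]
tool_rot: [3.14, -0.001, 0.097]
force: [1.9, -4.7, 2.7]
finger_gap: 0.021
finger_force: 30.0
```

Request:
{"method": "servo_tool", "body": {"series": [[0, [0.02, -0.2, 0], [0, 0, 0]], [0, [0.02, -0.2, 0], [0, 0, 0]], [0, [0.02, -0.2, 0], [0, 0, 0]], [0, [0.02, -0.2, 0], [0, 0, 0]], [0, [0.02, -0.2, 0], [0, 0, 0]], [0, [0.02, -0.2, 0], [0, 0, 0]], [0, [0.02, -0.2, 0], [0, 0, 0]], [0, [0, 0, 0], [0, 0, 0]]]}}

```text
time_s: 64.35
position: [0.6041, -0.2193, 0.0924]
tool_rot: [-3.137, 0.0, 0.1]
force: [-2.6, 5.5, 7.8]
finger_gap: 0.0212
finger_force: 30.0
```

```bash
cat > red.py <<'E'
from h import *
np.set_printoptions(linewidth=220)
for n,box in(('side',(140,200,300,360)),('top',(140,185,370,430))):
    f=grab(n);p=f['pixels'].astype(int);d=p[:,:,0]-p[:,:,1]
    m=np.zeros(d.shape,np.uint8);a,b,c,e=box;m[a:b,c:e]=(d[a:b,c:e]>30)
    k,l,st,ce=cv2.connectedComponentsWithStats(m);print(n,[(ce[i].round(2),st[i].tolist()) for i in range(1,k) if st[i,4]>2])
    cv2.imwrite(f'pics/red_{n}_{env.get_obs()["time_s"]:.1f}.png',f['pixels'][:,:,::-1])
o=env.get_obs();print(o['position'],o['force'],o['finger_gap'],o['time_s'])
E
python3 red.py
```

```text
side [(array([356.12, 145.25]), [353, 143, 7, 6, 32]), (array([324.42, 171.  ]), [322, 167, 6, 10, 36])]
top []
[ 0.60402673 -0.21860392  0.09244104] [-2.40274024  6.72527394  8.27192701] 0.021107123227516372 64.45
```

```bash
python3 - <<'E'
from h import *
import glob
f=grab('top');s=grab('side')
def tri(a,b):
    (o1,d1),(o2,d2)=ray(f,*a),ray(s,*b);t=np.linalg.lstsq(np.c_[d1,-d2],o2-o1,rcond=None)[0];p,q=o1+t[0]*d1,o2+t[1]*d2;return np.round((p+q)/2,4),np.linalg.norm(p-q).round(4)
def wc(im,box,th=12):
    a,b,c,e=box;p=im.astype(float);w=np.clip((p[:,:,2]-p[:,:,1])[a:b,c:e]-th,0,None);y,x=np.mgrid[a:b,c:e];return (w*x).sum()/w.sum(),(w*y).sum()/w.sum(),w.sum(1).round()
t0=cv2.imread('pics/top0.png');s1=cv2.imread(sorted(glob.glob('pics/red_side*'))[0]);s0=cv2.imread('pics/side0.png')
a=wc(t0,(154,165,394,407));b=wc(s1,(162,181,318,331),14);print(a,b)
M,e=tri(a[:2],b[:2]);print('mark',M,e)
def bc(im,box,hi=95):
    a,b,c,e=box;g=cv2.cvtColor(im,cv2.COLOR_BGR2GRAY).astype(float)[a:b,c:e];w=np.clip(hi-g,0,None);w[w<25]=0;y,x=np.mgrid[a:b,c:e];return (w*x).sum()/w.sum(),(w*y).sum()/w.sum()
h1=bc(t0,(154,172,379,396));h2=bc(s0,(146,172,318,331));print(h1,h2,tri(h1,h2))
H,_=tri(h1,h2)
for yaw in(.09,.1,.115): print(yaw,'pull',(H-M)[:2]@[-np.sin(yaw),np.cos(yaw)])
g=cv2.cvtColor(t0,cv2.COLOR_BGR2GRAY);np.set_printoptions(linewidth=200);print(g[152:176,376:398])
E
```

```text
(np.float64(399.8508891928865), np.float64(159.2311901504788), array([  0.,   0.,   5., 148., 304., 378., 356., 216.,  55.,   0.,   0.])) (np.float64(324.410480349345), np.float64(170.55458515283843), array([  0.,   0.,   0.,   0.,   0.,  66., 267., 253., 171., 151., 145.,
       122.,  93.,  68.,  38.,   0.,   0.,   0.,   0.]))
mark [ 0.6325 -0.2347  0.05  ] 0.0006
(np.float64(385.2522885389967), np.float64(164.19834004638105)) (np.float64(324.384701597086), np.float64(160.4945362846736)) (array([ 0.5978, -0.1778,  0.1343]), np.float64(0.0005))
0.09 pull 0.05978849616555343
0.1 pull 0.06007995656196458
0.115 pull 0.06050587331473899
[[109 106 106 108 108 111 109 107 109 105 109 106 107 107 109 109 109 109 110 109 105 109]
 [106 109 110 112 108 106 109 105 108 111 109 108 110 108 109 109 110 106 107 113 108 109]
 [111 109 112 109 109 111 108 108 111 108 110 108 108 111 110 107 109 110 108 108 109 110]
 [113 110 109 110 106 110 108 109 108 107 109 107 109 106 107 107 107 113 110 111 110 108]
 [111 109 110 108 111 109 111 110 109 107 103 103  99 101 101 108 109 110 111 110 108 110]
 [1
[... 1026 characters left out ...]
2   6   4   8  17  57  97 129 140 142 142 144 147 142 143 139]
 [128 108  76  58  49  36  23   6  13  22  53  97 129 141 143 142 141 144 143 143 143 145]
 [101  92  78  58  50  41  31  27  31  53  93 127 141 142 143 144 145 144 144 145 141 145]
 [ 95  94  80  56  47  50  48  52  54  77 106 136 144 144 144 142 142 144 143 145 143 141]
 [ 98  96  88  56  58  58  61  67  68  74 101 136 144 145 144 143 142 144 141 143 145 144]
 [118 118 108  69  59  61  71  84  75  75  98 134 141 143 144 145 144 143 142 143 139 141]
 [134 130 117  72  60  61  68  85  71  83 108 135 141 143 144 143 141 139 137 133 133 132]
 [133 131 120  81  62  61  72  79  79  96 119 131 131 133 131 131 128 119 109 102  96  92]]
```

Request:
{"method": "servo_tool", "body": {"series": [[0, [0.01, -0.15, 0], [0, 0, 0]], [0, [0.02, -0.15, 0], [0, 0, 0]], [0, [0.02, -0.15, 0], [0, 0, 0]], [0, [0, 0, 0], [0, 0, 0]], [0, [0, 0, 0], [0, 0, 0]], [0, [0, 0, 0], [0, 0, 0]], [0, [0, 0, 0], [0, 0, 0]], [0, [0, 0, 0], [0, 0, 0]]]}}

```text
time_s: 65.35
position: [0.6054, -0.2313, 0.0924]
tool_rot: [-3.136, 0.001, 0.101]
force: [-2.4, 8.2, 8.4]
finger_gap: 0.021
finger_force: 30.0
```

```bash
python3 red.py; python3 - <<'E'
from h import *
np.set_printoptions(linewidth=230)
s=grab('side');g=cv2.cvtColor(np.ascontiguousarray(s['pixels']),cv2.COLOR_RGB2GRAY)
o=env.get_obs()['position'];P=(.5985+o[0]-.6001,-.180+o[1]+.1825)
for z in(.165,.126,.09,.055,.047,.039):print(z,proj(s,[*P,z]))
x=np.array([.995,.1]);y=np.array([-.1,.995])
for a in(.015,-.015):
  for b in(.01,0,-.01): print(a,b,proj(s,[*(np.array(P)+a*x+b*y),.055]))
print(g[158:186,316:346])
f=grab('top');print(np.ascontiguousarray(f['pixels'])[150:176:2,380:420:2,0])
E
```

```text
side [(array([356.12, 145.25]), [353, 143, 7, 6, 32]), (array([324.45, 171.24]), [322, 167, 6, 10, 38])]
top []
[ 0.60543882 -0.23133665  0.09244068] [-2.78573225  7.24013879  7.9968676 ] 0.020802212172862433 65.45
0.165 [331.7239679  141.78212124]
0.126 [331.6850249  153.25914638]
0.09 [331.65080991 163.48173933]
0.055 [331.61903436 173.09693662]
0.047 [331.61196774 175.25165516]
0.039 [331.60497195 177.39075602]
0.015 0.01 [325.61455104 173.71231426]
0.015 0 [327.01021198 171.85878375]
0.015 -0.01 [328.3928723  170.02246036]
-0.015 0.01 [334.89782466 176.22120458]
-0.015 0 [336.25920924 174.34317078]
-0.015 -0.01 [337.60785701 172.48268367]
[[167 170 170 171 173 171 171 172 169 169 175 160  73  37  34  36  36  37  45  93 175 182 181 183 182 182 181 180 179 180]
 [123 161 167 171 173 170 167 157 117 126 166 154  68  37  35  35  35  35  43  94 174 180 182 183 182 179 180 180 179 180]
 [100 108 124 162 166 158 118 107 103 104 111 101  54  36  36  34  34  37  43  94 174 183 181 183 181 180 180 178 180 179]
 [100 100 102 109 108 110 101 102 104 101 102  93  50  35  35  35  36  38  45  8
[... 3375 characters left out ...]
26  15  23   7  13  12   9   8  13]
 [ 30  27  29  25  54  50  48  34  24  18  14  14  24  22  20   6   1   5   6   3]
 [ 18  26  28  26  27  26  23  28  23  19  11  11  12  18  24  18  19  19  24  28]
 [ 35  35  26  26  34  48  49  47  51  23  25  24  25  26  31  35  42  45  45  39]
 [ 32  33  32  31  66  80  64  58  48  26  31  30  26  49  62  66  71  69  61  36]
 [ 25  31  51  73  99 106  79  62  22  19  11  19  46  81  73  67  65  69  66  76]
 [ 14  89 110 104 100 102 106  96  54  68  57  57  91  96  77  68  67  68  68  78]
 [115 133 135 134 129 137 140 126  61  73  78  49  90  98  89  68  71  65  63  63]
 [157 160 159 138 137 139 139 134  92  83  95  61  72  68  61  51  53  46  30  30]]
```

Request:
{"method": "servo_tool", "body": {"series": [[0, [0.01, -0.1, 0], [0, 0, 0]], [0, [0.01, -0.1, 0], [0, 0, 0]], [0, [0.01, -0.1, 0], [0, 0, 0]], [0, [0, -0.01, 0], [0, 0, 0]], [0, [0, 0, 0], [0, 0, 0]], [0, [0, 0, 0], [0, 0, 0]], [0, [0, 0, 0], [0, 0, 0]], [0, [0, 0, 0], [0, 0, 0]]]}}

```text
time_s: 66.35
position: [0.6064, -0.2403, 0.0924]
tool_rot: [-3.135, 0.001, 0.101]
force: [-4.1, 8.2, 7.6]
finger_gap: 0.021
finger_force: 30.0
```

```bash
python3 - <<'E'
from h import *
np.set_printoptions(linewidth=230)
o=env.get_obs();print(o['position'],o['force'],o['time_s'])
s=grab('side');g=cv2.cvtColor(np.ascontiguousarray(s['pixels']),cv2.COLOR_RGB2GRAY)
print(g[160:184,318:346])
y=np.array([-.1,.995]);x=np.array([.995,.1]);H=np.array([.6001,-.1825]);M=np.array([.6330,-.2365])
P=H-.058*y
for a in(.015,0,-.015): print('line',a,[proj(s,[*(P+a*x),z]).round(1) for z in(.055,.039)])
print('mark',[proj(s,[*M,z]).round(1) for z in(.062,.047,.032)],'handle',proj(s,[*P,.15]))
s0=cv2.cvtColor(cv2.imread('pics/side0.png'),cv2.COLOR_BGR2GRAY);print(s0[174:196,314:342])
for a in(.015,0,-.015): print('home line',a,[proj(s,[*(H+a*x),z]).round(1) for z in(.055,.039)])
E
```

```text
[ 0.60641852 -0.24027157  0.0924423 ] [-4.07013168  8.16488679  7.62738701] 66.35
[[100 100 100 102 108 100 101 100 101 102  93  60  39  32  33  32  35  39  81 167 174 177 178 178 178 180 179 181]
 [ 99  99 102 101 101 100 102 101 101 102  95  64  39  36  34  36  33  39  64 108 116 128 167 173 173 178 180 182]
 [100 100 102 103 101 103 102 103 102 103 100  91  52  36  36  37  36  44  71  99 101 105 112 113 126 170 180 182]
 [102 101 103 102 102 103 102 103 101 103 102 102  90  54  44  46  50  63  94 100 101 101 102 103 109 138 178 182]
 [103 102 101 101 101 102 103 101 103 103 104 104  96  67  64  66  67  71  86  91 100 101  99 103 120 167 180 181]
 [102 103 102 103 104 105 104 103 103 103 104 104  97  71  68  67  67  71  83  85  87  87  89  91 106 127 171 178]
 [103 103 102 102 104 100 102 102 101 103 103 105  97  68  67  66  65  69  81  84  85  84  85  84  87  91 119 150]
 [102 103 103 103 103  98  85  91  98 101 103 105  99  69  67  68  66  64  73  83  84  83  83  86  85  86  90 114]
 [102 103 102 104  97  76  61  63  61  75 100 102  94  69  68  70  77  76  82  84  83  84  85  85 
[... 4040 characters left out ...]
 111  93  76  71  90 126 134 148 165 170 169 168 165]
 [204 203 201 203 203 203 204 203 202 202 197 191 189 175 112 101  96  72  86 121 134 149 165 167 168 167 166 166]
 [202 203 204 203 204 203 205 203 203 198 179 188 182 138 105 109  79  81 121 131 142 163 168 168 168 167 166 166]
 [202 203 203 203 203 203 203 204 202 193 154 185 163 111  96  79  70  88 126 139 161 167 168 170 166 166 167 167]
 [202 204 202 204 203 203 202 203 201 190 147 184 119  97  79  69  81 122 135 150 164 167 168 166 165 167 166 167]]
home line 0.015 [array([320.1, 180.5]), array([320.2, 184.9])]
home line 0 [array([324.8, 181.8]), array([324.9, 186.2])]
home line -0.015 [array([329.5, 183.1]), array([329.5, 187.5])]
```

```bash
python3 - <<'E'
from h import *
f=grab('top');s=grab('side')
def tri(a,b):
    (o1,d1),(o2,d2)=ray(f,*a),ray(s,*b);t=np.linalg.lstsq(np.c_[d1,-d2],o2-o1,rcond=None)[0];p,q=o1+t[0]*d1,o2+t[1]*d2;return np.round((p+q)/2,4),np.linalg.norm(p-q).round(4)
H=np.array([.6001,-.1825]);yw=np.array([-.1,.995]);xw=np.array([.995,.1])
print('pred top disc',proj(f,[*H,.165]))
for dc,dr in((0,0),(.6,-.4),(1.2,-.8)):
    for a,b in(((400.1,158.8),(324.4,168.4)),((399.85,159.23),(324.42,170.55))):
        M,e=tri((a[0]+dc,a[1]+dr),b);print(dc,M,e,'pull',-(M[:2]-H)@yw,'xw',(M[:2]-H)@xw)
# landmark check of biases: housing/tabs: blue centroid pairs and cover rim
t0=cv2.imread('pics/top0.png');s0=cv2.imread('pics/side0.png')
# rail end corners etc: tick/handle: keepers tops
C=np.array([.5812,-.0338])
for n,sg in(('kA',1),('kB',-1)):
    P=[*(C+sg*.085*yw+.0*xw),.145];print(n,'outer top edge mid top',((proj(f,P)-[170,135])*2.8).round(),'side',((proj(s,P)-[240,140])*4.9).round())
for n,p in(('hTR',(.085,-.085)),('hTL',(.085,.085)),('hBR',(-.085,-.085)),('hBL',(-.085,.085))):
    P=[*(C+p[0]*xw+p[1]*yw),.036];print(n,((proj(f,P)-[170,135])*2.8).round(),((proj(s,P)-[240,140])*4.9).round())
E
```

```text
pred top disc [388.71311898 160.57689296]
0 [ 0.6316 -0.2337  0.059 ] 0.0003 pull 0.054094 xw 0.026222500000000086
0 [ 0.6324 -0.2347  0.0501] 0.0006 pull 0.055168999999999996 xw 0.026918499999999995
0.6 [ 0.6332 -0.236   0.057 ] 0.0006 pull 0.056542499999999996 xw 0.02758450000000002
0.6 [ 0.634  -0.237   0.0481] 0.001 pull 0.057617499999999995 xw 0.028280500000000038
1.2 [ 0.6347 -0.2382  0.055 ] 0.001 pull 0.05888150000000001 xw 0.028857000000000077
1.2 [ 0.6355 -0.2393  0.046 ] 0.0013 pull 0.06005600000000002 xw 0.029542999999999982
kA outer top edge mid top [366. 105.] side [226. 329.]
kB outer top edge mid top [543.  87.] side [372. 144.]
hTR [524.  33.] [245. 258.]
hTL [366.  49.] [ 99. 439.]
hBR [542. 190.] [511. 335.]
hBL [381. 206.] [383. 532.]
```

Request:
{"method": "servo_tool", "body": {"series": [[0, [-0.01, 0.07, 0], [0, 0, 0]], [0, [0, 0, 0], [0, 0, 0]], [0, [0, 0, 0], [0, 0, 0]], [0, [0, 0, 0], [0, 0, 0]], [0, [0, 0, 0], [0, 0, 0]], [0, [0, 0, 0], [0, 0, 0]], [0, [0, 0, 0], [0, 0, 0]], [0, [0, 0, 0], [0, 0, 0]]]}}

```text
time_s: 67.3
position: [0.6062, -0.2381, 0.0924]
tool_rot: [-3.135, 0.0, 0.101]
force: [-2.9, 9.1, 6.9]
finger_gap: 0.021
finger_force: 30.0
```

Request:
{"method": "servo_tool", "body": {"series": [[0, [0, 0, 0], [0, 0, 0]], [0, [0, 0, 0], [0, 0, 0]], [0, [0, 0, 0], [0, 0, 0]], [0, [0, 0, 0], [0, 0, 0]], [0, [0, 0, 0], [0, 0, 0]], [0, [0, 0, 0], [0, 0, 0]], [0, [0, 0, 0], [0, 0, 0]], [0, [0, 0, 0], [0, 0, 0]]]}}

```text
time_s: 68.1
position: [0.6062, -0.2382, 0.0924]
tool_rot: [-3.135, 0.0, 0.101]
force: [-2.9, 8.1, 6.6]
finger_gap: 0.0211
finger_force: 30.0
```

Request:
{"method": "servo_tool", "body": {"series": [[0, [0, 0, 0], [0, 0, 0]], [0, [0, 0, 0], [0, 0, 0]], [0, [0, 0, 0], [0, 0, 0]], [0, [0, 0, 0], [0, 0, 0]], [0, [0, 0, 0], [0, 0, 0]], [0, [0, 0, 0], [0, 0, 0]], [0, [0, 0, 0], [0, 0, 0]], [0, [0, 0, 0], [0, 0, 0]]]}}

```text
time_s: 68.9
position: [0.6062, -0.2381, 0.0924]
tool_rot: [-3.135, 0.0, 0.101]
force: [-2.3, 7.3, 8.2]
finger_gap: 0.0211
finger_force: 30.0
```

Request:
{"method": "servo_tool", "body": {"series": [[0.5, [0, 0, 0], [0, 0, 0]], [0.5, [0, 0, 0], [0, 0, 0]], [0.5, [0, 0, 0], [0, 0, 0]], [0.5, [0, 0, 0.5], [0, 0, 0]], [0.5, [0, 0, 0.8], [0, 0, 0]], [0.5, [0, 0, 0.8], [0, 0, 0]], [0.5, [0, 0, 0.8], [0, 0, 0]], [0.5, [0, 0, 0.8], [0, 0, 0]]]}}

```text
time_s: 69.7
position: [0.6056, -0.2422, 0.2034]
tool_rot: [-3.139, 0.001, 0.099]
force: [0.2, 0.6, -0.3]
finger_gap: 0.0442
finger_force: 0.0
```

Request:
{"method": "servo_tool", "body": {"series": [[0.5, [0, 0, 0.3], [0, 0, 0]], [0.5, [-0.6, -0.9, 0], [0, 0, 0]], [0.5, [-0.6, -0.9, 0], [0, 0, 0]], [0.5, [-0.6, -0.9, 0], [0, 0, 0]], [0.5, [-0.6, -0.9, 0], [0, 0, 0]], [0.5, [-0.6, -0.9, 0], [0, 0, 0]], [0.5, [0, 0, 0], [0, 0, 0]], [0.5, [0, 0, 0], [0, 0, 0]]]}}

```text
time_s: 70.5
position: [0.5153, -0.3784, 0.211]
tool_rot: [-3.14, 0.001, 0.097]
force: [0.5, 1.4, -0.1]
finger_gap: 0.0439
finger_force: 0.0
```

```bash
python3 - <<'E'
from h import *
f=grab('top','tend.png');s=grab('side','send.png');o=env.get_obs();print(o['position'],o['force'],o['time_s'])
t0=cv2.imread('pics/top0.png').astype(int);s0=cv2.imread('pics/side0.png').astype(int)
te=cv2.imread('pics/tend.png').astype(int);se=cv2.imread('pics/send.png').astype(int)
print('handle/cover top diff',abs(te-t0)[150:182,300:420].max(2).mean(),'side',abs(se-s0)[145:240,270:350].max(2).mean())
# handle cols in side, bystanders change blobs
g=cv2.cvtColor(se.astype(np.uint8),cv2.COLOR_BGR2GRAY);print(g[162,316:334])
for n,a,b in(('top',t0,te),('side',s0,se)):
    m=cv2.morphologyEx((abs(a-b).max(2)>40).astype(np.uint8),cv2.MORPH_OPEN,np.ones((3,3)));k,l,st,c=cv2.connectedComponentsWithStats(m);print(n,[st[i].tolist() for i in range(1,k) if st[i,4]>25])
E
```

```text
[ 0.51679371 -0.37670755  0.21144676] [-0.0947027   0.75944496  0.06473825] 70.6
handle/cover top diff 8.31875 side 3.7952631578947367
[167 170 167 169 155  69  41  40  40  39  38  43  83 168 174 174 175 174]
top [[504, 113, 83, 128, 6940], [579, 132, 8, 38, 179], [572, 137, 5, 11, 50], [430, 153, 68, 73, 2332], [589, 174, 6, 6, 28], [506, 186, 4, 8, 29], [190, 195, 11, 13, 111], [247, 218, 10, 12, 109], [193, 221, 11, 13, 113], [217, 222, 10, 13, 112], [430, 233, 83, 61, 2284], [523, 248, 58, 29, 957], [515, 250, 7, 13, 85], [347, 253, 64, 64, 1000], [598, 253, 19, 54, 721], [625, 262, 15, 34, 288], [543, 268, 47, 45, 1087], [439, 279, 148, 121, 8106], [392, 286, 39, 36, 385], [629, 291, 11, 24, 166], [549, 318, 8, 6, 41], [558, 321, 12, 5, 39], [382, 322, 15, 9, 69], [375, 334, 8, 5, 33], [607, 349, 11, 19, 112], [358, 354, 6, 8, 31], [607, 369, 5, 12, 50], [589, 373, 7, 7, 39], [589, 381, 6, 10, 46], [607, 392, 8, 8, 54]]
side [[373, 0, 35, 33, 655], [481, 0, 39, 101, 2172], [608, 0, 29, 45, 778], [538, 24, 26, 47, 935], [387, 34, 9, 10, 86], [372, 48, 37, 59, 983], [598, 48, 35, 20, 423], [524, 71, 34, 108, 1440], [582, 112, 3, 11, 33], [429, 116, 30, 25, 471], [613, 133, 9, 21, 107], [427, 135, 65, 139, 2434], [341, 138, 40, 16, 284], [333, 146, 67, 34, 1001], [609, 160, 7, 14, 69], [479, 179, 19, 29, 189], [505, 186, 13, 59, 209], [544, 190, 8, 15, 76], [611, 201, 4, 13, 39], [406, 206, 49, 72, 985], [546, 206, 6, 6, 27], [624, 207, 5, 19, 59], [546, 213, 5, 11, 42], [497, 225, 5, 6, 26], [587, 259, 18, 11, 107], [290, 298, 18, 15, 203], [272, 328, 19, 17, 230], [218, 341, 19, 16, 246], [252, 354, 19, 15, 257]]
```

```bash
python3 -c "
from rig import env
print(env.sign_off())"
```

```text
the job is handed in; nothing more can be done
None
```

The job is handed in: all four chocolate blocks present are in the tank, the cover is snapped back on, and the gauge was pulled about 56 mm, held about 2.4 s and ran fully home. My readings for the red mark ranged from about 52 to 60 mm of pull, so the line may have been a few millimetres off. Before that hold I stopped three times on the way out and went about 2 mm past.

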